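# Set the height stop to the bisque gauge

### The arm

A 6-joint arm with a two-finger parallel gripper is mounted at the origin on the work surface. World frame = base frame: x ahead of the robot, y to its left, z up, the work surface at z = 0. Lengths are in m, angles in degrees, forces in N, time in s.
With the tool pointing down it reaches from about 0.4 to 0.825 m from the base axis. Payload 7 kg.
Tool frame: the origin (TCP) lies midway between the tips of the shut fingers; the grasp point (between the pads) lies 19 mm behind it; z points along the fingers, x is the direction in which the jaws open and shut, and the axes are right-handed (so a half turn about z gives the same grasp; the last joint's range is limited). The gripper opens to 88 mm and grips with 3 to 60 N. Pads are 19 mm wide; open, the fingers measure 130 mm over their backs; the gripper's body (78 mm by 193 mm) begins 47 mm behind the grasp point.
Start: joints at [-50.3, 20.546, 0.682, 0, -70.136, -16.507], TCP at [0.266, -0.62, 0.227] pointing down, gripper open.
Joint ranges: [-176.03, 176.03], [-82.01, 121.73], [-58.28, 71.71], [-173.87, 95.51], [-174.79, -0.11], [-173.66, 173.66]. Speed limits (degrees/s): [136.94, 136.94, 172.46, 180, 180, 180].

### API

Orientations are given as [roll, pitch, yaw] about the fixed x, y, z axes, in that order (R = Rz(yaw) Ry(pitch) Rx(roll)).
In Python, from plant import ctrl, vision, nets gives the robot as it stands.
- The arm moves only by the shell command python3 -m jog 'ROWS'. ROWS is text: rows parted by semicolons, each of 7 numbers parted by spaces: the turn, a rotation vector about the tool's x, y, z in units of 0.1 rad (1.0 is 0.1 rad), then the shift along the tool's x, y, z in units of 4 cm (1.0 is 4 cm), then the opening, from -1 (shut) to 1 (fully open). In form: rx ry rz x y z jaw; .... A call has 1 to 8 rows; each row shifts and turns the commanded pose from where the row before left it, along the tool's axes as they then stand; what a row does not reach is not made up. A row lasts 1/8 s, in which the tool goes at most 62.5 mm and 10.7 degrees, less where a joint would pass 70% of its speed; a pose out of reach is approached as far as the arm can. A call with a number of a shift or a turn outside -1 to 1 is refused whole. A call with a gripper value outside its range is refused whole. The fingers move at their own pace and stop on an object; the grip force is fixed at half the most. Time passes only in rows, so rows that do not move let the fingers close. It gives the time, the measured TCP pose, the force and the opening at its end, in the units of the state.
- ctrl.get_obs(): the state, without advancing time (a new reading comes with each control period).
- vision.snapshot(name): name is "scene" or "side" or "wrist"; returns (picture, depth): 384x512x3 uint8, red, green, blue; 384x512 float32, m along the optical axis (not along the pixel's ray), 0 where there is no reading.
- vision.camera_info(name): a dict with "camera_matrix" (3x3 intrinsics, pixels), "camera_from_world" (4x4, takes a point from world to camera coordinates); the wrist camera has in their place "tool_from_camera" (4x4, takes a point from camera to tool coordinates, whose origin is the TCP and whose axes are the tool frame's). Camera axes: x right, y down, z forward; pixel columns grow to the right and rows downward; lengths in m; the calibration is good to about 2 mm. A picture is of the moment at which its call begins: read the wrist's pose just before it. camera_info takes no time and is no camera call.
- ctrl.close_job(): hands the job in, once; it reports no verdict.
Trained networks look in the newest picture that a camera, given by its name, has taken for a name from the list of things; names that differ only in an ending like _2 or _b are one class to them, and where a whole thing is asked for, a point or a joint stands for the part that bears it (a point fixed in the world has none). Each returns a list of dicts, best first, with "score" (0 to 1); they miss things now and then, are a little off and sometimes report something else, mostly with a low value. They report only what shows in the picture. A call takes as long as a camera call. They do not tell look-alikes from the thing itself.
- nets.boxes_of(target, camera): "location" ([x, y, z] in m, in world coordinates, good to about 4 mm: the middle of the surface that is visible of it).
The state is a dict: "clock": time; "joint_pos": joint angles; "qvel": joint speeds; "tau": joint torques, N m; "tool_pos": TCP position; "orientation": TCP orientation; "force": force on the tool from outside, world axes, zero at the start; "moment": the same for the moment, N m; "opening": finger opening in m.
Only numpy, scipy, OpenCV 4.12 (cv2) and the standard library are available. Lean on these libraries where they do the work, as an engineer would, in place of code of your own. Each camera call takes 0.05 s, during which the arm holds its last target.

### The job

Set the height stop of the throwing stand to the clay gauge: slide the terracotta fork gauge onto the stand's seat plate until its slot is home around the threaded post, then spin the brass collar down the thread until it just nips the top of the gauge and holds it without play, and leave it so. The gauge is only bisque and cracks under force (about 20 N), so nip it gently, and leave the goblets and the wooden rib alone.

Things in the scene. Friction and masses are not known exactly. Their poses are not given: they have to be found in the camera images.
- stand: Fixed stand: flat green foot 195 x 90 mm, 12 mm thick, with an upright steel threaded post, 18 mm over the thread, its top 115 mm above the table. Origin on the post's axis at table height, z up. The foot spans -145 to +50 mm along its x, -45 to +45 mm along its y; the gauge comes on from the long free part (own -x side, towards the robot).
- seat (a point): The point on the post's axis at the top of the grey seat plate, 18 mm above the table; axes as the stand's. The plate (x -113 to +27 mm, y -27 to +27 mm) lies on the foot, 6 mm thick, on stiff rubber: it gives straight down about 1 mm under 30 N. The gauge stands on this plate.
- collar: Knurled brass collar, round, 46 mm diameter, 34 mm high, on the post; origin at the centre of its underside, z up. Right-hand thread: clockwise from above lowers it, 12 mm per turn (1.91 mm per rad), and it moves up or down only by turning. Its underside starts 4 to 10 mm higher than the top of the seated gauge.
- collar_top (a point): Centre of the collar's top face, 34 mm above its underside. The collar turns against an even friction of 0.06 N m and stays where it is left. Once it meets the gauge the torque rises by roughly 0.006 to 0.01 N m per newton on the gauge, and the force by some 25 N for each mm of descent (5 N per 0.1 rad): finish in small turns by feel.
- gauge: Loose pale terracotta fork gauge, 128 mm long, about 0.28 kg. Origin at its underside where the post's axis comes when home; z up, x towards the slot's open end. Head: x -23 to +22, 42 wide, 45 high, slot 22 wide through its full height, closed end at x = -11. Tail: x -62 to -23, 24 wide, 25 high. Grip lug: x -106 to -62, 24 wide (y), 66 high (mm).
- gauge_grip (a point): Good point to pinch the gauge across its 24 mm wide lug (along its y): 80 mm behind its origin, 55 mm above its underside. Home means the gauge stands flat on the grey plate, its slot around the post, its origin within 6 mm of the post's axis seen from above; its heading about the post is free.
- goblet_a: Bystander: loose terracotta goblet, 110 mm high, rim 78 mm and foot 60 mm in diameter; origin under its foot. Leave alone.
- goblet_b: Bystander: loose terracotta goblet, 110 mm high, rim 78 mm and foot 60 mm in diameter; origin under its foot. Leave alone.
- goblet_c: Bystander: loose terracotta goblet, 110 mm high, rim 78 mm and foot 60 mm in diameter; origin under its foot. Leave alone.
- rib: Bystander: loose wooden rib (flat stick) 130 x 22 x 12 mm lying along its x; origin at the centre of its underside. Leave alone.
Mind the look-alikes: they are no part of the job. There is more than one size of the gauge; the job needs the smallest. Leave any red look-alike of the stand alone.

How it is judged (in metres and radians):
On the way:
1. the gauge stands home on the seat plate, its slot around the post, the collar still clear of it (horizontal distance between gauge and seat below 0.006 m and z of gauge in the frame of seat between -0.002 and 0.002 m and angle between gauge's own z axis and vertical below 0.05 rad and contact force between collar and gauge below 0.2 N), for 0.2 s.
At the end, for the whole second after the job is handed in: The gauge stands flat on the seat plate, its origin within 6 mm of the post's axis (seen from above) and 2 mm of the plate's height, and the collar presses on its top with 1 to 20 N; both are at rest and let go (horizontal distance between gauge and seat below 0.006 m and z of gauge in the frame of seat between -0.002 and 0.002 m and angle between gauge's own z axis and vertical below 0.05 rad and contact force between collar and gauge between 1 and 20 N and linear speed of gauge below 0.01 m/s and angular speed of collar below 0.05 rad/s); the robot touches nothing.
It fails at once if the collar pressed the bisque gauge with more than 20 N (contact force between collar and gauge above 20 N).
It fails at once if a bystander was moved more than 20 mm or tipped (distance of any of goblet_a, goblet_b, goblet_c, rib from where it was at the start of the episode above 0.02 m or angle between any of goblet_a, goblet_b, goblet_c, rib's own z axis and vertical above 0.3 rad).
It also fails if it takes over 72 s, if anything falls off the work surface, if the arm or the gripper's body presses on something with over 40 N, if the wrist force passes 120 N, or if a joint passes its speed limit or range.

## Working session

There is one attempt and no reset: what is moved stays moved. The work goes in short steps, Python scripts to look and compute and a shell command to move; the robot and the scene stay as the last step left them, time stands still between calls to the robot, and variables do not carry over. Pictures are saved under pics/ and viewed, and the job is handed in when it is done.

```bash
mkdir -p pics; ls; python3 - <<'E'
from plant import ctrl, vision, nets
import cv2,numpy as np
for n in ["scene","side"]:
    p,d=vision.snapshot(n); cv2.imwrite(f"pics/{n}0.png",p[:,:,::-1]); np.savez(f"pics/{n}0.npz",p=p,d=d)
    i=vision.camera_info(n); print(n,np.round(i["camera_matrix"],1).tolist(),np.round(i["camera_from_world"],3).tolist())
print(vision.camera_info("wrist"))
print(ctrl.get_obs())
E
```

```text
pics
scene [[408.8, 0.0, 252.8], [0.0, 408.8, 188.8], [0.0, 0.0, 1.0]] [[0.86, 0.51, -0.003, -0.466], [0.411, -0.696, -0.589, -0.184], [-0.302, 0.506, -0.808, 1.412], [0.0, 0.0, 0.0, 1.0]]
side [[377.2, 0.0, 258.5], [0.0, 377.2, 186.4], [0.0, 0.0, 1.0]] [[-0.725, -0.689, -0.007, 0.391], [-0.446, 0.478, -0.757, 0.293], [0.525, -0.546, -0.653, 0.958], [0.0, 0.0, 0.0, 1.0]]
{'camera_matrix': array([[312.4656645 ,   0.        , 254.26287136],
       [  0.        , 312.4656645 , 189.76789085],
       [  0.        ,   0.        ,   1.        ]]), 'tool_from_camera': array([[ 9.99997960e-01, -1.96766497e-03,  4.57395980e-04,
        -3.62093666e-04],
       [ 1.76221583e-03,  9.60373522e-01,  2.78710589e-01,
        -7.59017220e-02],
       [-9.87680050e-04, -2.78709215e-01,  9.60375030e-01,
        -1.57438651e-01],
       [ 0.00000000e+00,  0.00000000e+00,  0.00000000e+00,
         1.00000000e+00]])}
{'clock': 0.1, 'joint_pos': array([-5.02989217e+01,  2.05896166e+01,  6.39823949e-01, -1.87105496e-02,
       -7.01358186e+01, -1.65068039e+01]), 'qvel': array([-0.03751034, -0.12437787,  0.03864402,  0.06147799,  0.09001894,
        0.02223525]), 'tau': array([-1.50765412e-03, -5.84163094e+01,  2.93750703e+01,  7.01554611e+00,
        1.01432719e-02, -8.13707015e-05]), 'tool_pos': array([ 0.2656596 , -0.62005329,  0.2256936 ]), 'orientation': array([-1.79992538e+02, -8.70810406e-02,  1.13187898e+02]), 'force': array([ 0.31716009, -0.09739894, -0.39654021]), 'moment': array([-0.03523493,  0.03355676, -0.00628916]), 'opening': 0.08763375170362238}
```

View pics/scene0.png

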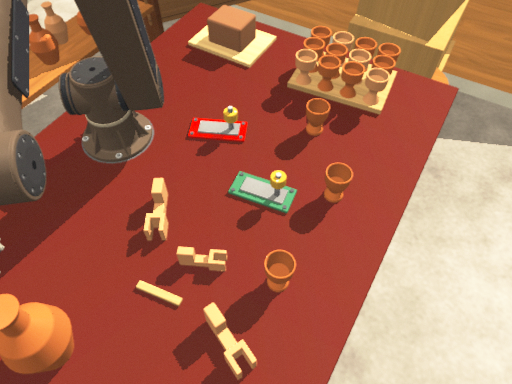

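View pics/side0.png

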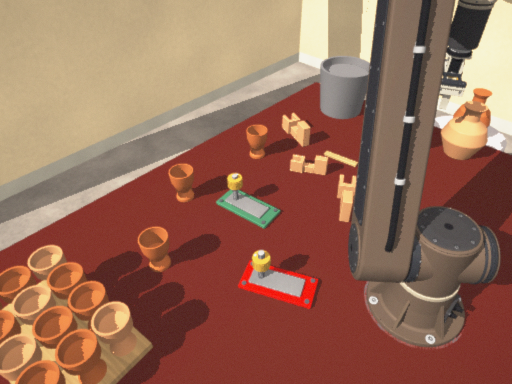

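The scene view shows three forks, at (158,210), (203,260) and (230,340). It also shows the green stand at (263,190) and a red look-alike at (218,128). I'll measure the forks from depth.

```bash
cat > h.py <<'E'
import numpy as np,cv2
from scipy.spatial.transform import Rotation as R
from plant import ctrl,vision,nets
def cloud(n,p,d,obs=None):
    i=vision.camera_info(n);K=i["camera_matrix"]
    v,u=np.mgrid[:384,:512]
    c=np.stack([(u-K[0,2])/K[0,0]*d,(v-K[1,2])/K[1,1]*d,d],-1)
    if n=="wrist":
        T=np.eye(4);T[:3,:3]=R.from_euler('xyz',obs['orientation'],degrees=True).as_matrix();T[:3,3]=obs['tool_pos']
        W=T@i["tool_from_camera"]
    else: W=np.linalg.inv(i["camera_from_world"])
    X=c@W[:3,:3].T+W[:3,3]; X[d<=0]=np.nan
    return X
E
python3 - <<'E'
from h import *
tot=None
img=np.zeros((560,560,3),np.uint8)
for n in ["scene","side"]:
    z=np.load(f"pics/{n}0.npz");X=cloud(n,z['p'],z['d'])
    np.save(f"pics/{n}_X.npy",X)
# component extents, scene
for n in ["scene","side"]:
    X=np.load(f"pics/{n}_X.npy");p=np.load(f"pics/{n}0.npz")['p']
    m=((X[...,2]>0.015)&(X[...,2]<0.2)&(X[...,0]>0.2)&(X[...,0]<0.95)&(abs(X[...,1])<.7)).astype(np.uint8)
    k,l,s,c=cv2.connectedComponentsWithStats(m)
    for j in range(1,k):
        if s[j,4]<80: continue
        P=X[l==j]; r=cv2.minAreaRect(P[:,:2].astype(np.float32)*1000)
        print(n,c[j].round(),s[j,4],"mean",P.mean(0).round(3),"zmax",np.percentile(P[:,2],98).round(3),"rect",np.round(r[0]),np.round(r[1]),round(r[2]))
E
```

```text
scene [341.  73.] 4789 mean [0.557 0.601 0.08 ] zmax 0.132 rect [551. 624.] [362. 182.] 6
scene [316. 113.] 620 mean [0.57  0.367 0.078] zmax 0.112 rect [570. 368.] [76. 79.] 25
scene [222. 123.] 665 mean [0.302 0.198 0.042] zmax 0.112 rect [287. 200.] [149.  69.] 21
scene [337. 179.] 771 mean [0.741 0.148 0.078] zmax 0.112 rect [741. 147.] [76. 79.] 36
scene [267. 187.] 897 mean [0.566 0.042 0.043] zmax 0.114 rect [555.  46.] [148.  72.] 13
scene [157. 209.] 899 mean [ 0.337 -0.192  0.053] zmax 0.087 rect [ 331. -188.] [ 55. 164.] 32
scene [201. 257.] 712 mean [ 0.529 -0.249  0.041] zmax 0.068 rect [ 526. -245.] [129.  45.] 25
scene [279. 267.] 929 mean [ 0.729 -0.186  0.077] zmax 0.112 rect [ 731. -190.] [77. 76.] 88
scene [ 39. 341.] 3702 mean [ 0.388 -0.62   0.149] zmax 0.197 rect [ 368. -615.] [112. 147.] 19
scene [227. 339.] 1244 mean [ 0.707 -0.396  0.056] zmax 0.087 rect [ 704. -393.] [ 54. 163.] 66
side [340.  91.] 1833 mean [ 0.666 -0.63   0.12 ] zmax 0.199 rect [ 696. -642.] [214. 115.] 0
side [297. 128.] 489 mean [ 0.69 -0.38  0.05] zmax 0.086 rect [ 705. -388.] [ 57. 173.] 61
side [448. 133.] 293 mean [ 0.219 -0.671  0.093] zmax 0.139 rect [ 226. -672.] [51. 56.] 1
side [257. 138.] 495 mean [ 0.725 -0.186  0.077] zmax 0.11 rect [ 728. -190.] [76. 79.] 12
side [310. 163.] 426 mean [ 0.519 -0.241  0.039] zmax 0.067 rect [ 524. -244.] [128.  46.] 26
side [182. 179.] 662 mean [0.738 0.148 0.077] zmax 0.11 rect [739. 146.] [75. 79.] 44
side [243. 197.] 730 mean [0.561 0.049 0.044] zmax 0.111 rect [553.  47.] [146.  59.] 7
side [346. 196.] 540 mean [ 0.319 -0.165  0.057] zmax 0.086 rect [ 329. -184.] [ 53. 170.] 31
side [155. 245.] 959 mean [0.57  0.369 0.078] zmax 0.11 rect [569. 369.] [76. 77.] 80
side [ 72. 319.] 12029 mean [0.515 0.62  0.095] zmax 0.131 rect [552. 627.] [362. 178.] 6
side [273. 275.] 1200 mean [0.293 0.204 0.04 ] zmax 0.112 rect [295. 200.] [158.  65.] 20
```

```bash
python3 - <<'E'
from h import *
for t in ["gauge","gauge_grip","stand","collar","collar_top","seat","goblet_a","rib"]:
    for c in ["scene","side"]:
        print(t,c,[(np.round(b['location'],3).tolist(),round(b['score'],2)) for b in nets.boxes_of(t,c)])
a=cv2.imread("pics/scene0.png")[165:384,120:300]; cv2.imwrite("pics/crop0.png",cv2.resize(a,None,fx=2.7,fy=2.7,interpolation=cv2.INTER_CUBIC))
E
```

```text
gauge scene [([0.532, -0.252, 0.035], 0.89), ([0.716, -0.393, 0.056], 0.89), ([0.337, -0.203, 0.05], 0.89)]
gauge side [([0.312, -0.146, 0.055], 0.82), ([0.521, -0.239, 0.033], 0.67), ([0.683, -0.375, 0.045], 0.65)]
gauge_grip scene [([0.712, -0.396, 0.059], 0.8), ([0.34, -0.201, 0.05], 0.74), ([0.53, -0.252, 0.036], 0.61)]
gauge_grip side [([0.52, -0.237, 0.032], 0.91), ([0.305, -0.142, 0.059], 0.72), ([0.684, -0.374, 0.042], 0.66)]
stand scene [([0.565, 0.034, 0.016], 0.83), ([0.306, 0.192, 0.016], 0.67), ([0.534, -0.252, 0.036], 0.57)]
stand side [([0.554, 0.055, 0.016], 0.87), ([0.583, 0.06, 0.098], 0.34)]
collar scene [([0.598, 0.038, 0.11], 0.61), ([0.341, 0.206, 0.091], 0.54)]
collar side [([0.581, 0.062, 0.101], 0.72), ([0.316, 0.223, 0.094], 0.52)]
collar_top scene [([0.598, 0.038, 0.109], 0.71)]
collar_top side [([0.582, 0.06, 0.1], 0.62), ([0.318, 0.225, 0.095], 0.53)]
seat scene [([0.562, 0.038, 0.021], 0.86), ([0.302, 0.196, 0.018], 0.56)]
seat side [([0.283, 0.214, 0.01], 0.71), ([0.552, 0.054, 0.017], 0.57)]
goblet_a scene [([0.728, -0.187, 0.073], 0.68), ([0.572, 0.362, 0.082], 0.66)]
goblet_a side [([0.566, 0.369, 0.077], 0.83), ([0.721, -0.181, 0.082], 0.77), ([0.726, 0.151, 0.079], 0.56)]
rib scene [([0.482, -0.378, 0.012], 0.75)]
rib side [([0.474, -0.374, 0.01], 0.68)]
```

View pics/crop0.png

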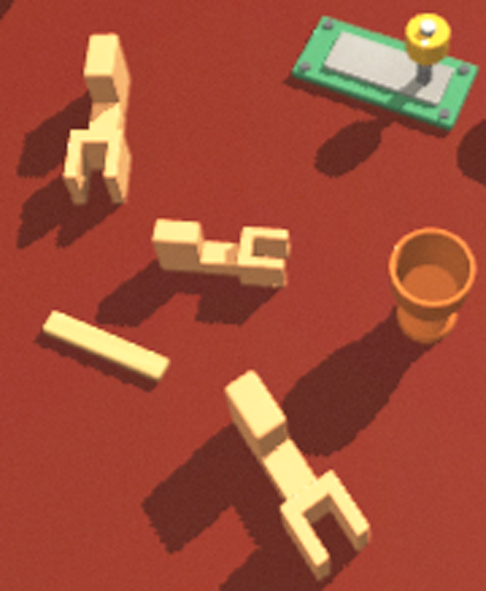

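The forks measure: (203,260) 129 mm long and 67 mm high; (158,210) and (230,340) about 165 mm long and 86 mm high. The crop confirms that the middle one, at scene (203,260), is the smallest, so it is the gauge. The green stand at (263,190) is the right one. Next I'll get precise poses.

```bash
python3 - <<'E'
from h import *
for n in ["scene","side"]:
    X=np.load(f"pics/{n}_X.npy");p=np.load(f"pics/{n}0.npz")['p']
    P=X.reshape(-1,3); C=p.reshape(-1,3)
    g=(np.hypot(P[:,0]-.525,P[:,1]+.245)<.08)
    def rect(m,t):
        Q=P[m]; r=cv2.minAreaRect(Q[:,:2].astype(np.float32)*1000); print(n,t,len(Q),np.round(r[0],1),np.round(r[1],1),round(r[2],1),"z",np.percentile(Q[:,2],[5,50,95]).round(4))
    rect(g&(P[:,2]>.058),"lug top"); rect(g&(P[:,2]>.04)&(P[:,2]<.049),"head top"); rect(g&(P[:,2]>.012),"all")
    s=(np.hypot(P[:,0]-.56,P[:,1]-.045)<.14)
    m=s&(P[:,2]>.075); rect(m,"collar");
    Q=P[m]; 
    for lo in np.arange(.06,.12,.004):
        k=s&(P[:,2]>lo)&(P[:,2]<lo+.004)
        if k.sum()>3: print(lo.round(3),k.sum(),P[k,:2].mean(0).round(4),np.ptp(P[k,:2],axis=0).round(3))
    cc=C.astype(int)
    green=s&(P[:,2]>.004)&(P[:,2]<.016)&(cc[:,1]>cc[:,0]+40); rect(green,"foot")
    grey=s&(P[:,2]>.0155)&(P[:,2]<.022)&(abs(cc[:,1]-cc[:,0])<25)&(cc[:,0]>110); rect(grey,"plate")
E
```

```text
scene lug top 151 [ 489.2 -265.1] [44.6 25. ] 26.8 z [0.0614 0.066  0.0685]
scene head top 202 [ 527.1 -245. ] [127.   44.3] 25.8 z [0.041  0.045  0.0479]
scene all 737 [ 526.5 -245.3] [128.8  44.8] 25.3 z [0.0164 0.0418 0.0673]
scene collar 254 [594.1  49. ] [46.1 46.8] 58.2 z [0.0794 0.1055 0.1151]
0.076 15 [0.6069 0.0371] [0.038 0.028]
0.08 10 [0.5992 0.0312] [0.031 0.016]
0.084 12 [0.6088 0.0379] [0.028 0.029]
0.088 13 [0.5992 0.0319] [0.037 0.017]
0.092 11 [0.6046 0.0347] [0.033 0.025]
0.096 15 [0.6058 0.0348] [0.033 0.026]
0.1 28 [0.5987 0.0435] [0.044 0.05 ]
0.104 85 [0.5953 0.0478] [0.044 0.043]
0.108 39 [0.5963 0.0455] [0.041 0.042]
0.112 20 [0.5961 0.0488] [0.015 0.017]
0.116 5 [0.5963 0.0487] [0.011 0.012]
scene foot 672 [549.3  43.3] [192.9  91.7] 7.9 z [0.008  0.0122 0.015 ]
scene plate 548 [549.   45.7] [177.   77.7] 8.1 z [0.0159 0.0185 0.0213]
side lug top 68 [ 486.9 -264. ] [41.7 29.4] 25.6 z [0.0594 0.0646 0.0681]
side head top 95 [ 524.3 -246. ] [125.5  43.6] 26.8 z [0.0406 0.0445 0.048 ]
side all 454 [ 525.5 -245.4] [128.7  45.6] 28.6 z [0.0145 0.036  0.0658]
side collar 218 [592.9  50.8] [44.9 45.3] 12.5 z [0.0786 0.1031 0.1136]
0.072 7 [0.5801 0.0548] [0.025 0.038]
0.076 16 [0.5827 0.0645] [0.035 0.023]
0.08 14 [0.58   0.0578] [0.034 0.034]
0.084 11 [0.5821 0.0621] [0.027 0.037]
0.088 18 [0.5804 0.0586] [0.03 0.04]
0.092 15 [0.5832 0.0609] [0.04 0.04]
0.096 16 [0.5803 0.06  ] [0.023 0.04 ]
0.1 27 [0.589  0.0576] [0.044 0.044]
0.104 65 [0.5922 0.0516] [0.042 0.043]
0.108 19 [0.5891 0.0518] [0.037 0.032]
0.112 13 [0.5944 0.0508] [0.013 0.015]
side foot 560 [547.1  45.5] [195.2  92.1] 7.7 z [0.0071 0.0114 0.0142]
side plate 435 [545.6  43.4] [171.9  69.5] 6.3 z [0.0158 0.0176 0.0201]
```

```bash
python3 - <<'E'
from h import *
for n in ["scene","side"]:
    P=np.load(f"pics/{n}_X.npy").reshape(-1,3)
    k=(P[:,0]>.05)&(P[:,0]<.6)&(P[:,1]<-.45)&(P[:,1]>-.9)&(P[:,2]<.6)
    for lo in np.arange(0.02,.5,.03):
        q=P[k&(P[:,2]>lo)&(P[:,2]<lo+.03)]
        if len(q)>5: print(n,lo.round(2),len(q),q.min(0).round(2),q.max(0).round(2))
E
```

```text
scene 0.02 75 [ 0.38 -0.66  0.02] [ 0.41 -0.58  0.05]
scene 0.05 104 [ 0.39 -0.67  0.05] [ 0.42 -0.57  0.08]
scene 0.08 278 [ 0.34 -0.69  0.08] [ 0.42 -0.55  0.11]
scene 0.11 868 [ 0.33 -0.69  0.11] [ 0.42 -0.55  0.14]
scene 0.14 1042 [ 0.3  -0.69  0.14] [ 0.42 -0.56  0.17]
scene 0.17 1324 [ 0.31 -0.68  0.17] [ 0.4  -0.57  0.2 ]
scene 0.2 294 [ 0.35 -0.65  0.2 ] [ 0.38 -0.59  0.23]
scene 0.23 143 [ 0.35 -0.64  0.23] [ 0.38 -0.6   0.26]
scene 0.26 541 [ 0.32 -0.64  0.26] [ 0.39 -0.58  0.27]
scene 0.29 21 [ 0.27 -0.53  0.29] [ 0.27 -0.52  0.31]
side 0.02 166 [ 0.11 -0.71  0.02] [ 0.23 -0.65  0.05]
side 0.05 240 [ 0.1  -0.74  0.05] [ 0.6  -0.64  0.08]
side 0.08 464 [ 0.1  -0.74  0.08] [ 0.6  -0.64  0.11]
side 0.11 536 [ 0.11 -0.76  0.11] [ 0.6  -0.65  0.14]
side 0.14 239 [ 0.14 -0.74  0.14] [ 0.6  -0.66  0.17]
side 0.17 256 [ 0.14 -0.76  0.17] [ 0.6  -0.64  0.2 ]
side 0.2 101 [ 0.14 -0.75  0.2 ] [ 0.6  -0.57  0.23]
side 0.23 68 [ 0.23 -0.65  0.23] [ 0.28 -0.56  0.26]
side 0.26 53 [ 0.23 -0.68  0.26] [ 0.28 -0.56  0.29]
side 0.29 206 [ 0.19 -0.68  0.29] [ 0.28 -0.52  0.32]
side 0.32 418 [ 0.19 -0.71  0.32] [ 0.32 -0.52  0.35]
side 0.35 165 [ 0.23 -0.66  0.35] [ 0.3  -0.59  0.38]
side 0.38 227 [ 0.22 -0.64  0.38] [ 0.31 -0.58  0.41]
side 0.41 245 [ 0.22 -0.63  0.41] [ 0.29 -0.57  0.44]
side 0.44 346 [ 0.22 -0.63  0.44] [ 0.3  -0.57  0.47]
side 0.47 371 [ 0.22 -0.63  0.47] [ 0.31 -0.57  0.5 ]
```

```bash
python3 - <<'E'
from h import *
o=ctrl.get_obs();p,d=vision.snapshot("wrist");cv2.imwrite("pics/w0.png",p[:,:,::-1])
E
```

```text
(no output)
```

View pics/w0.png

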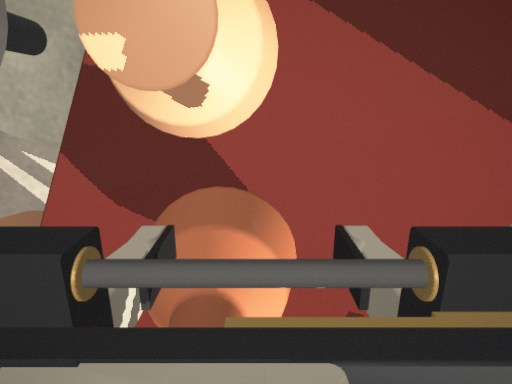

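The wrist view shows a tall vase at the upper left (about 0.27 m high, near (0.355,-0.61)) and a small pot under the gripper. I'll back off along tool +x first, then cross to the gauge.

```bash
python3 -m jog '0 0 0 1 0 0 1; 0 0 0 1 0 0 1; 0 0 0 1 0 0 1; 0 0 0 1 0 0 1; 0 0 0 0.2 0.8 0 1; 0 0 0 0.2 0.97 0 1; 0 0 -0.25 0.2 0.97 0 1; 0 0 -0.27 0.2 0.97 0 1'
```

```text
clock: 1.95
tool_pos: [0.327, -0.3839, 0.2269]
orientation: [180.0, 0.0, 116.2]
force: [0.7, 0.3, -0.2]
opening: 0.0879
```

```bash
python3 -m jog '0 0 0 0.18 0.98 0 1; 0 0 0 0.18 0.98 0 1; 0 0 0 0.18 0.98 0.3 1; 0 0 0 0.18 0.98 0.5 1; 0 0 0 0.18 0.9 0.5 1; 0 0 0 0 0 0 1'; python3 - <<'E'
from h import *
o=ctrl.get_obs();p,d=vision.snapshot("wrist");cv2.imwrite("pics/w1.png",p[:,:,::-1])
print(o['tool_pos'],o['orientation'])
P=cloud("wrist",p,d,o).reshape(-1,3);np.save("pics/w1.npy",P)
g=(np.hypot(P[:,0]-.525,P[:,1]+.245)<.09)&(P[:,2]<.075)
for t,m in [("lug",g&(P[:,2]>.058)),("head",g&(P[:,2]>.04)&(P[:,2]<.05)),("all",g&(P[:,2]>.012))]:
    Q=P[m]
    if len(Q)>10:
        r=cv2.minAreaRect(Q[:,:2].astype(np.float32)*1000);print(t,len(Q),np.round(r[0],1),np.round(r[1],1),round(r[2],1),np.percentile(Q[:,2],[5,50,95]).round(4))
E
```

```text
clock: 2.7
tool_pos: [0.4839, -0.2658, 0.1728]
orientation: [-179.9, -0.1, 116.3]
force: [-0.1, -0.2, -0.2]
opening: 0.0876
[ 0.48393208 -0.26579302  0.17282552] [-1.79884250e+02 -1.02290899e-01  1.16300436e+02]
lug 1266 [ 488.  -263.9] [43.5 23.5] 25.5 [0.063  0.065  0.0662]
head 590 [ 512.1 -252.3] [97.1 41.7] 25.7 [0.0415 0.044  0.046 ]
all 2851 [ 514.7 -251.8] [102.3  41.8] 26.5 [0.0231 0.0448 0.0659]
```

View pics/w1.png

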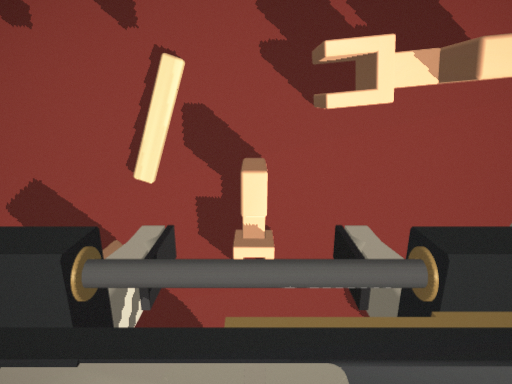

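The wrist view shows the small gauge centred between the fingers, with its lug at (253,190) and head at (253,240). The rib and the big fork are clear. Descending.

```bash
python3 -m jog '0 0 0 0 0.2 0.8 1; 0 0 0 0 0 0.8 1; 0 0 0 0 0 0.8 1; 0 0 0 0 0 0.6 1; 0 0 0 0 0 0.4 1; 0 0 0 0 0 0 1'; python3 - <<'E'
from h import *
o=ctrl.get_obs();print(o['tool_pos'],o['orientation'])
E
```

```text
clock: 3.5
tool_pos: [0.4897, -0.2642, 0.0382]
orientation: [-179.9, -0.0, 116.1]
force: [0.0, -0.2, 1.4]
opening: 0.0878
[ 0.48967935 -0.26415008  0.03815052] [-1.79935915e+02 -4.21138933e-02  1.16139057e+02]
```

```bash
python3 -m jog '0 0 0 0.02 0.05 0.04 1; 0 0 0 0 0 0 -1; 0 0 0 0 0 0 -1; 0 0 0 0 0 0 -1; 0 0 0 0 0 0 -1; 0 0 0 0 0 0 -1; 0 0 0 0 0 0 -1'
```

```text
clock: 4.38
tool_pos: [0.4918, -0.2622, 0.0369]
orientation: [-180.0, -0.0, 116.2]
force: [-0.4, 0.2, 0.0]
opening: 0.0333
```

```bash
python3 -m jog '0 0 0 0 0 0 -1; 0 0 0 0 0 0 -1; 0 0 0 0 0 0 -1; 0 0 0 0 0 -0.5 -1; 0 0 0 0 0 -0.6 -1; 0 0 0 0 0 -0.4 -1; 0 0 0 0 0 0 -1'
```

```text
clock: 5.25
tool_pos: [0.4924, -0.2623, 0.0978]
orientation: [179.9, 0.1, 116.2]
force: [-0.4, 0.6, -2.2]
opening: 0.0235
```

```bash
python3 -m jog '0 0 0 0.7 0.1 -0.5 -1; 0 0 0 0.9 0.2 -0.5 -1; 0 0 0 0.9 0.3 -0.2 -1; 0 0 0 0.9 0.3 0 -1; 0 0 0 0.9 0.3 0 -1; 0 0 0 0.9 0.3 0 -1; 0 0 0 0.9 0.3 0 -1; 0 0 0 0.9 0.25 0 -1'; python3 -m jog '0 0 0.8 0 0 0 -1; 0 0 0.8 0 0 0 -1; 0 0 0.8 0 0 0 -1; 0 0 0.8 0 0 0.3 -1; 0 0 0 0 0 0.3 -1; 0 0 0 0 0 0.3 -1;0 0 0 0 0 0 -1'; python3 - <<'E'
from h import *
o=ctrl.get_obs();print(o['tool_pos'],o['orientation'],o['opening'])
for n in ["wrist","scene","side"]:
    p,d=vision.snapshot(n);cv2.imwrite(f"pics/{n}2.png",p[:,:,::-1]);np.savez(f"pics/{n}2.npz",p=p,d=d,X=cloud(n,p,d,o))
E
```

```text
clock: 6.25
tool_pos: [0.441, 0.0263, 0.144]
orientation: [-179.9, -0.0, 116.2]
force: [1.0, -0.7, -2.0]
opening: 0.0238
clock: 7.12
tool_pos: [0.441, 0.0248, 0.1077]
orientation: [-179.8, 0.0, 97.9]
force: [-0.4, -0.7, -2.3]
opening: 0.0238
[0.44099819 0.02479939 0.10767222] [-1.79847735e+02  4.74895123e-02  9.78827359e+01] 0.023835741104816302
```

View pics/wrist2.png

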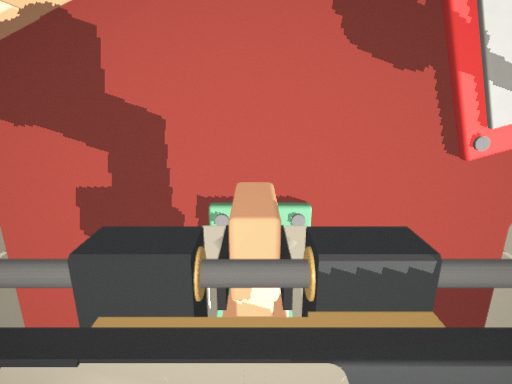

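View pics/scene2.png

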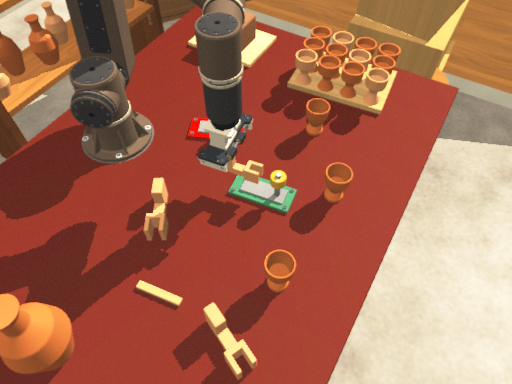

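View pics/side2.png

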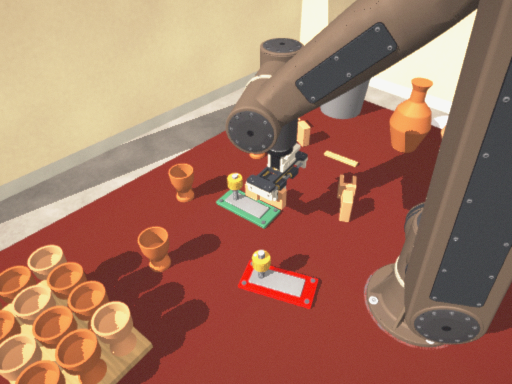

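```bash
python3 - <<'E'
from h import *
for n in ["scene","side"]:
    z=np.load(f"pics/{n}2.npz");X=z['X'];p=z['p'].astype(int)
    P=X.reshape(-1,3);C=p.reshape(-1,3)
    W=np.linalg.inv(vision.camera_info(n)["camera_from_world"]);print(n,"cam",W[:3,3].round(2))
    terr=(C[:,0]>140)&(C[:,0]>C[:,2]+30)&(C[:,0]-C[:,1]<110)
    a=np.deg2rad(7.9);e=np.array([np.cos(a),np.sin(a)]);f=np.array([-e[1],e[0]])
    def st(Q,o=(.5945,.050)): return np.c_[(Q[:,:2]-o)@e,(Q[:,:2]-o)@f]*1000
    s=st(P)
    m=(s[:,0]>-125)&(s[:,0]<-30)&(abs(s[:,1])<40)&(P[:,2]>.108)&(P[:,2]<.125)
    q=s[m];print("head top pts",m.sum(),"x",np.percentile(q[:,0],[1,50,99]).round(1),"y",np.percentile(q[:,1],[1,5,50,95,99]).round(1),"z",np.median(P[m,2]))
    for lo in range(-110,-40,6):
        k=m&(s[:,0]>lo)&(s[:,0]<=lo+6)
        if k.sum(): print("  ",lo,k.sum(),s[k,1].min().round(1),s[k,1].max().round(1), np.sort(s[k,1]).round(0).tolist()[:40])
    # foot: edges
    m=(np.abs(s[:,0]+47)<130)&(abs(s[:,1])<70)&(P[:,2]>.005)&(P[:,2]<.017)&(C[:,1]>C[:,0]+30)
    q=s[m];print("foot x",np.percentile(q[:,0],[0,.5,99.5,100]).round(1),"y",np.percentile(q[:,1],[0,.5,99.5,100]).round(1))
    # post tip
    m=(np.hypot(s[:,0],s[:,1])<20)&(P[:,2]>.1105);q=s[m];print("tip",m.sum(),q.mean(0).round(1),q.min(0).round(1),q.max(0).round(1))
    m=(np.hypot(s[:,0],s[:,1])<30)&(P[:,2]>.078);q=s[m];print("col",m.sum(),q.min(0).round(1),q.max(0).round(1))
    m=(np.hypot(s[:,0],s[:,1])<22)&(np.hypot(s[:,0],s[:,1])>12)&(P[:,2]>.1);print("coltop z",np.percentile(P[m,2],[10,30,50,70,90]).round(4))
    m=(np.hypot(s[:,0],s[:,1])<15)&(P[:,2]>.03)&(P[:,2]<.066);q=s[m];print("post",m.sum(),q.min(0).round(1),q.max(0).round(1),q.mean(0).round(1))
E
```

```text
scene cam [ 0.9  -0.6   1.03]
head top pts 158 x [-97.3 -78.  -52.9] y [-27.1 -25.8  -7.1  14.1  16.9] z 0.11549976978217114
   -98 24 -27.0 17.3 [-27.0, -25.0, -25.0, -24.0, -24.0, -21.0, -19.0, -18.0, -13.0, -10.0, -9.0, -6.0, -5.0, -5.0, -2.0, -1.0, 3.0, 4.0, 6.0, 8.0, 9.0, 9.0, 15.0, 17.0]
   -92 29 -25.7 13.4 [-26.0, -25.0, -24.0, -24.0, -24.0, -23.0, -21.0, -21.0, -18.0, -17.0, -16.0, -12.0, -11.0, -7.0, -7.0, -5.0, -3.0, -2.0, -2.0, 2.0, 2.0, 4.0, 4.0, 7.0, 7.0, 9.0, 10.0, 11.0, 13.0]
   -86 20 -26.1 14.3 [-26.0, -24.0, -24.0, -23.0, -21.0, -19.0, -16.0, -15.0, -8.0, -7.0, -1.0, 4.0, 6.0, 6.0, 8.0, 8.0, 12.0, 12.0, 13.0, 14.0]
   -80 17 -26.8 14.1 [-27.0, -26.0, -25.0, -24.0, -22.0, -20.0, -19.0, -17.0, 6.0, 8.0, 8.0, 9.0, 9.0, 10.0, 12.0, 14.0, 14.0]
   -74 19 -27.2 14.7 [-27.0, -25.0, -25.0, -24.0, -23.0, -22.0, -21.0, -19.0, -17.0, -17.0, 6.0, 7.0, 7.0, 7.0, 8.0, 9.0, 14.0, 14.0, 15.0]
   -68 20 -27.7 16.7 [-28.0, -26.0, -25.0, -24.0, -24.0, -22.0, -22.0, -21.0, -18.0, -17.0, -15.0, 6.0, 7.0, 8.0, 9.0, 9.0, 10.0, 13.0, 14.0, 17.0]
   -62 17 -25.7 18.2 [-26.0, -26.0, -25.0, 
[... 161 characters left out ...]
10.0, 11.0, 12.0, 15.0]
foot x [-142.7 -141.5   50.    50.8] y [-47.2 -46.6  42.7  44. ]
tip 31 [0.3 0.5] [-16.8  -8.9] [12.1 15.2]
col 246 [-21.2 -24.2] [23.9 23.1]
coltop z [0.1042 0.1056 0.1066 0.1075 0.1086]
post 28 [-6.9 -9.7] [8.9 0.2] [ 1.8 -5.8]
side cam [-0.09  0.65  0.85]
head top pts 7 x [-62.5 -56.9 -53.8] y [14.6 14.8 15.6 17.8 18.1] z 0.11362116600589123
   -68 1 17.2 17.2 [17.0]
   -62 3 14.6 15.4 [15.0, 15.0, 15.0]
   -56 3 15.6 18.1 [16.0, 16.0, 18.0]
foot x [-145.7 -145.    47.9   49.5] y [-44.8 -43.7  46.1  47.4]
tip 19 [-0.6  0.8] [-7.4 -6.6] [7.6 8.3]
col 208 [-25.8 -22.5] [22.2 26. ]
coltop z [0.1027 0.1048 0.1054 0.1062 0.1073]
post 37 [-9.6 -9.7] [6.  9.4] [-3.4  4. ]
```

The scene view shows the fork held in front of the post, with its head at about (247,170). Measured in the stand frame, it sits about 5 mm to the stand's -y side. I'll correct that and lower it.

```bash
python3 -m jog '0 0 0 0.125 0 0.3 -1; 0 0 0 0 0 0.4 -1; 0 0 0 0 0 0.3 -1; 0 0 0 0 0 0.245 -1; 0 0 0 0 0 0 -1'; cat > m.py <<'E'
from h import *
import sys
tag=sys.argv[1];zo=float(sys.argv[2])  # top z expected
o=ctrl.get_obs();print(o['clock'],o['tool_pos'].round(4),o['orientation'].round(2),o['force'].round(2),o['moment'].round(2))
a=np.deg2rad(7.9);e=np.array([np.cos(a),np.sin(a)]);f=np.array([-e[1],e[0]]);org=np.array([.5945,.050])
t=(o['tool_pos'][:2]-org);print("tcp->gauge origin in stand (x+80):",(t@e*1000+80).round(1),(t@f*1000).round(1))
for n in ["scene","side"]:
    p,d=vision.snapshot(n);cv2.imwrite(f"pics/{n}{tag}.png",p[:,:,::-1])
    X=cloud(n,p,d,o);s0=np.stack([(X[...,:2]-org)@e,(X[...,:2]-org)@f],-1)*1000
    cr=(slice(130,230),slice(190,320))
    cv2.imwrite(f"pics/{n}{tag}c.png",cv2.resize(p[cr][:,:,::-1],None,fx=6,fy=6,interpolation=cv2.INTER_CUBIC))
    P=X.reshape(-1,3);s=s0.reshape(-1,2);r=np.hypot(*s.T)
    m=(s[:,0]>-110)&(s[:,0]<30)&(abs(s[:,1])<32)&(abs(P[:,2]-zo)<.004)
    for lo in range(-110,30,6):
        k=m&(s[:,0]>lo)&(s[:,0]<=lo+6)
        if k.sum(): print("  ",lo,np.sort(s[k,1]).round(0).astype(int).tolist())
    m=(r<30)&(P[:,2]>.08);q=s[m];print(n,"col",m.sum(),((q.min(0)+q.max(0))/2).round(1),"top z",np.median(P[(r<21)&(r>12)&(P[:,2]>.09),2]).round(4))
E
python3 m.py 3 .066
```

```text
clock: 7.9
tool_pos: [0.4408, 0.03, 0.0584]
orientation: [-179.9, 0.0, 97.8]
force: [-0.7, -0.6, -3.1]
opening: 0.024
7.9 [0.4408 0.03   0.0584] [-1.7991e+02  3.0000e-02  9.7840e+01] [-0.74 -0.64 -3.13] [-0.06  0.05  0.02]
tcp->gauge origin in stand (x+80): -75.0 1.3
   -104 [14]
   -98 [-22, -20, -20, -18, -13, -13, -12, -9, -7, -6, 1, 1, 3, 4, 5, 7, 9, 11, 12, 15, 17, 21]
   -92 [-20, -20, -20, -17, -15, -14, -12, -11, -8, -6, -6, -5, 1, 4, 5, 11, 13, 16, 18, 20]
   -86 [-23, -21, -19, -18, -17, -14, -2, 6, 6, 12, 13, 14, 16, 21]
   -80 [-19, -17, -15, -14, -14, -11, 10, 14, 15, 17, 20, 22]
   -74 [-21, -19, -19, -19, -16, -15, -15, -10, 9, 13, 14, 18, 18]
   -68 [-20, -17, -16, -14, -10, 9, 10, 12, 14, 17, 18, 19, 23]
   -62 [-20, -19, -17, -17, -13, -11, 12, 12, 14, 15, 16, 18, 20]
   -56 [-20, -19, -15, -13, 12, 15, 19, 21]
scene col 241 [1.4 0.3] top z 0.1069
   -56 [19, 21]
side col 199 [-1.2  0.6] top z 0.1051
```

Scene: the head spans -20 to 20 mm in y, with the slot centred on the post to within 0.5 mm. Sliding it in.

```bash
python3 -m jog '0 0 0 0 0.3 0 -1; 0 0 0 0 0.3 0 -1; 0 0 0 0 0.3 0 -1; 0 0 0 0 0.2 0 -1; 0 0 0 0 0.15 0 -1; 0 0 0 0 0 0 -1';python3 m.py 4 .066
```

```text
clock: 8.75
tool_pos: [0.491, 0.037, 0.059]
orientation: [-180.0, 0.0, 97.8]
force: [0.1, 0.5, -2.6]
opening: 0.0241
8.75 [0.491 0.037 0.059] [-179.99    0.     97.82] [ 0.07  0.47 -2.6 ] [-0.05  0.15 -0.  ]
tcp->gauge origin in stand (x+80): -24.3 1.3
   -98 [-18, -10]
   -92 [-12, -12, -10, -10, -9, -7, 9]
   -86 [-8, -1, -1]
   -50 [-21, -19, -16, -12, -7, -5, 3, 4, 10, 13, 16, 21]
   -44 [-20, -19, -19, -19, -18, -16, -13, -13, -9, -7, -5, -4, 2, 5, 6, 7, 10, 10, 13, 19, 19, 21]
   -38 [-20, -19, -18, -17, -16, -14, -13, -12, -10, -4, 1, 1, 4, 12, 12, 13, 13, 16, 17, 19]
   -32 [-22, -20, -20, -19, -17, -17, -11, 11, 16]
   -26 [-20, -18, -17, -16, -14, -13]
   -20 [-21, -20, -19, -19, -15, -13, -13]
   -14 [-20, -20, -17, -16, -14]
   -8 [-20, -17]
scene col 241 [ 1.3 -1.3] top z 0.1068
   -110 [26, 28]
side col 158 [-1.3  1.6] top z 0.1061
```

View pics/scene4c.png

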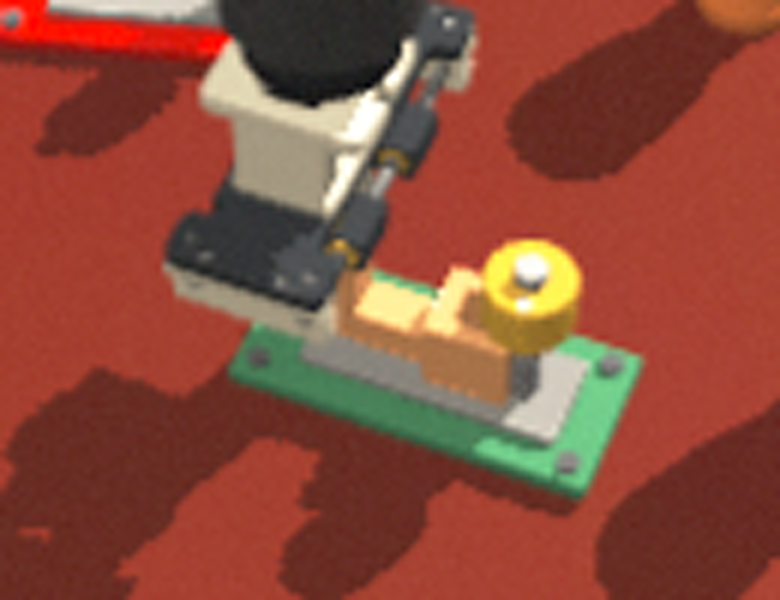

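View pics/side4c.png

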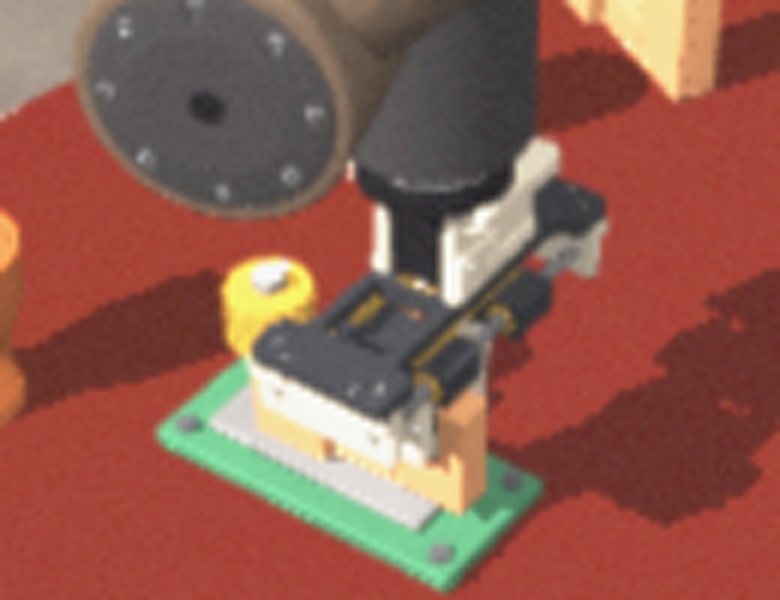

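The prongs are passing either side of the post and under the collar, at crop (520,350), with no force. Continuing.

```bash
python3 -m jog '0 0 0 0 0.2 0 -1; 0 0 0 0 0.15 0 -1; 0 0 0 0 0.1 0 -1; 0 0 0 0 0 0 -1';python3 -m jog '0 0 0 0 0.05 0 -1; 0 0 0 0 0.05 0 -1; 0 0 0 0 0 0 -1'
```

```text
clock: 9.35
tool_pos: [0.5089, 0.0395, 0.0591]
orientation: [-180.0, 0.0, 97.8]
force: [-0.2, -0.1, -2.2]
opening: 0.0238
clock: 9.72
tool_pos: [0.5127, 0.04, 0.0592]
orientation: [180.0, -0.0, 97.8]
force: [0.2, -0.6, -2.5]
opening: 0.024
```

```bash
python3 -m jog '0 0 0 0 0.03 0 -1; 0 0 0 0 0 0 -1'; python3 -m jog '0 0 0 0 0.03 0 -1; 0 0 0 0 0 0 -1';python3 -m jog '0 0 0 0 0.03 0 -1; 0 0 0 0 0 0 -1'
```

```text
clock: 9.98
tool_pos: [0.5138, 0.0402, 0.0592]
orientation: [180.0, -0.0, 97.8]
force: [0.3, -0.5, -2.8]
opening: 0.0241
clock: 10.22
tool_pos: [0.515, 0.0404, 0.0592]
orientation: [180.0, -0.0, 97.8]
force: [-0.1, 0.2, -1.8]
opening: 0.0237
clock: 10.48
tool_pos: [0.5162, 0.0405, 0.0592]
orientation: [180.0, -0.0, 97.8]
force: [1.1, -0.7, -2.0]
opening: 0.0237
```

```bash
python3 -m jog '0 0 0 0 0.03 0 -1; 0 0 0 0 0 0 -1'; python3 -m jog '0 0 0 0 0.03 0 -1; 0 0 0 0 0 0 -1';python3 m.py 5 .066
```

```text
clock: 10.72
tool_pos: [0.5174, 0.0407, 0.0592]
orientation: [180.0, 0.0, 97.8]
force: [-0.7, 0.6, -3.2]
opening: 0.0243
clock: 10.98
tool_pos: [0.5184, 0.0408, 0.0591]
orientation: [-180.0, 0.0, 97.8]
force: [-0.5, -0.1, -2.4]
opening: 0.0236
10.975 [0.5184 0.0408 0.0591] [-179.99    0.     97.83] [-0.55 -0.13 -2.37] [-0.09  0.19 -0.03]
tcp->gauge origin in stand (x+80): 3.4 1.3
   -68 [-13, -11, -10]
   -62 [-10, -10, -5, -4, 4]
   -20 [-18, -18, -14, -14, -13]
   -14 [-19, -17, -14, -12]
   -8 [-23, -22, -21, -20, -19, -18, -17]
   -2 [-20, -19]
   4 [-22, -20, -20, -18, -15, -15]
   10 [-21, -20, -19, -17, -16, -13]
   16 [-21, -19, -17, -17, -16, -12, 19, 20]
   22 [-19, -18, -16, -15, -9, 9, 10, 15, 16, 18, 23]
scene col 316 [-2.8 -0.3] top z 0.1069
   -104 [-11, -11, -5, -4, -3, 0, 6, 7, 10, 10, 12, 13, 13]
   -98 [10, 11, 13]
   -92 [10, 11, 11, 12, 16, 18, 22, 23, 27]
   -86 [27, 27, 28]
   -80 [26]
side col 56 [ 8.  -2.1] top z 0.1066
```

View pics/scene5c.png

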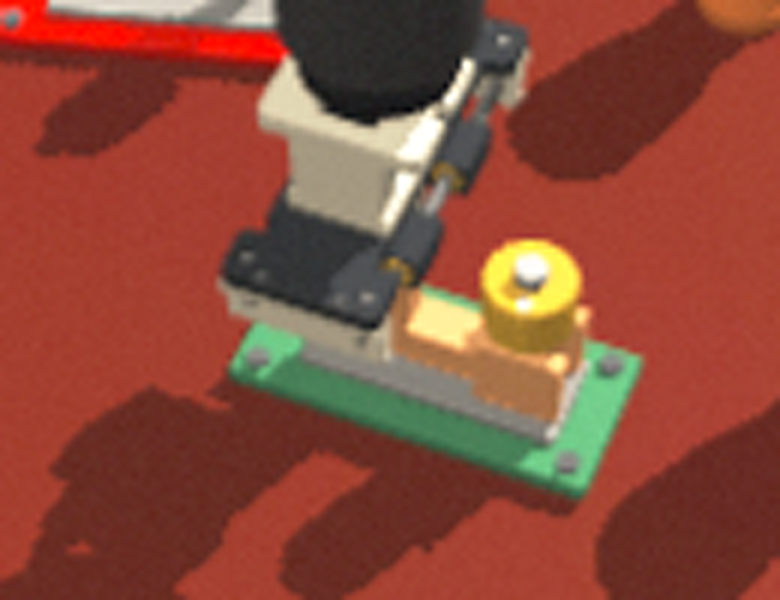

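```bash
python3 -m jog '0 0 0 0 0.03 0 -1; 0 0 0 0 0 0 -1'; python3 -m jog '0 0 0 0 0.03 0 -1; 0 0 0 0 0 0 -1'
```

```text
clock: 11.32
tool_pos: [0.5185, 0.0406, 0.0588]
orientation: [-179.9, 0.0, 97.8]
force: [-4.8, -0.5, 0.3]
opening: 0.0239
clock: 11.58
tool_pos: [0.5186, 0.0405, 0.0586]
orientation: [-179.8, 0.0, 97.8]
force: [-7.6, 1.4, 1.6]
opening: 0.024
```

Contact with the slot's closed end was felt (-7.6 N). Backing off about 2 mm and lowering.

```bash
python3 -m jog '0 0 0 0 -0.11 0 -1; 0 0 0 0 0 0 -1';python3 -m jog '0 0 0 0 0 0.05 -1; 0 0 0 0 0 0.02 -1; 0 0 0 0 0 0 -1'; python3 -m jog '0 0 0 0 0 0.02 -1; 0 0 0 0 0 0 -1'; python3 -m jog '0 0 0 0 0 0.02 -1; 0 0 0 0 0 0 -1'
```

```text
clock: 11.82
tool_pos: [0.5171, 0.0408, 0.0595]
orientation: [179.9, -0.0, 97.9]
force: [0.3, 0.1, -3.3]
opening: 0.0235
clock: 12.2
tool_pos: [0.5166, 0.0405, 0.0562]
orientation: [-180.0, 0.0, 97.8]
force: [0.3, -0.3, -1.6]
opening: 0.0237
clock: 12.45
tool_pos: [0.5165, 0.0405, 0.0555]
orientation: [-180.0, 0.0, 97.8]
force: [-1.0, 0.2, -2.2]
opening: 0.0238
clock: 12.7
tool_pos: [0.5166, 0.0406, 0.0548]
orientation: [180.0, 0.0, 97.8]
force: [0.1, 0.0, -1.9]
opening: 0.0239
```

```bash
python3 -m jog '0 0 0 0 0 0.02 -1; 0 0 0 0 0 0 -1';python3 -m jog '0 0 0 0 0 0.02 -1; 0 0 0 0 0 0 -1'; python3 -m jog '0 0 0 0 0 0.02 -1; 0 0 0 0 0 0 -1'
```

```text
clock: 12.95
tool_pos: [0.5166, 0.0406, 0.0545]
orientation: [180.0, 0.0, 97.8]
force: [-2.9, 0.7, 5.6]
opening: 0.024
clock: 13.2
tool_pos: [0.5166, 0.0405, 0.0543]
orientation: [180.0, 0.0, 97.9]
force: [-5.9, -0.0, 11.6]
opening: 0.0237
clock: 13.45
tool_pos: [0.5166, 0.0405, 0.054]
orientation: [180.0, 0.0, 97.9]
force: [-7.4, 1.2, 17.8]
opening: 0.0238
```

```bash
python3 -m jog '0 0 0 0 0 -0.04 -1; 0 0 0 0 0 0 -1; 0 0 0 0 0 0 -0.2; 0 0 0 0 0 0 -0.2; 0 0 0 0 0 0 0; 0 0 0 0 0 0 0; 0 0 0 0 0 0 0.4'; python3 -m jog '0 0 0 0 0 -0.5 0.4; 0 0 0 0 0 -0.9 0.4; 0 0 0 0 0 -0.9 0.4; 0 0 0 0 0 0 0.4';python3 m.py 6 .063
```

```text
clock: 14.32
tool_pos: [0.5165, 0.0405, 0.0539]
orientation: [-180.0, 0.0, 97.8]
force: [0.3, -0.3, 0.2]
opening: 0.0494
clock: 14.82
tool_pos: [0.5183, 0.0412, 0.1489]
orientation: [179.7, -0.1, 97.9]
force: [0.7, -0.3, -0.7]
opening: 0.0612
14.825 [0.5183 0.0412 0.1489] [ 1.7968e+02 -7.0000e-02  9.7860e+01] [ 0.73 -0.27 -0.74] [-0.02  0.   -0.04]
tcp->gauge origin in stand (x+80): 3.3 1.7
   -104 [-9]
   -98 [-12, -10, -9, -9]
   -92 [-11, -10]
   -86 [-11, -10, -10]
   -80 [-12, -11, -9]
   -74 [-12, -10, -9]
   -68 [-10, -10, -9]
   -62 [-13, -9, -7, 1, 9, 10]
   -26 [-19, -9]
   -20 [-21, -20, -19, -16, -14, -14, -12, -10]
   -14 [-21, -17, -17, -17, -15, -13, -13]
   -8 [-21, -19, -15]
   -2 [-21, -19, -17, -16]
   4 [-21, -19, -19, -18, -15]
   10 [-20, -18, -17, -17, -15, -11]
   16 [-20, -20, -20, -17, -13, -12, 11, 20]
   22 [-20, -15, 13, 16]
scene col 254 [-3.  -1.6] top z 0.1068
   -110 [-7, -6, -1, 6, 6, 9]
   -104 [-9, 10, 11, 13]
   -98 [10, 13]
   -92 [11, 12, 12]
   -86 [13]
   -80 [10, 12, 12]
   -74 [11, 12, 12]
   -68 [9, 11, 12]
   -26 [-19, -18, -15, -4, 1, 8, 10, 11, 16]
   -20 [-20, -17, -16, -12, -9, -7, -4, -2, -1, 3, 3, 6, 12, 13, 17, 19, 20, 22]
   -14 [1, 4, 7, 10, 11, 15, 16, 16, 19, 22, 22, 23]
   -8 [6, 14, 22]
   -2 [10, 13, 16, 16, 19, 21, 22, 23]
   4 [17, 19, 20, 23]
   10 [11, 13, 16, 18, 20]
   16 [16, 19, 20]
   22 [17]
side col 177 [-2.2  5.7] top z 0.1054
```

View pics/scene6c.png

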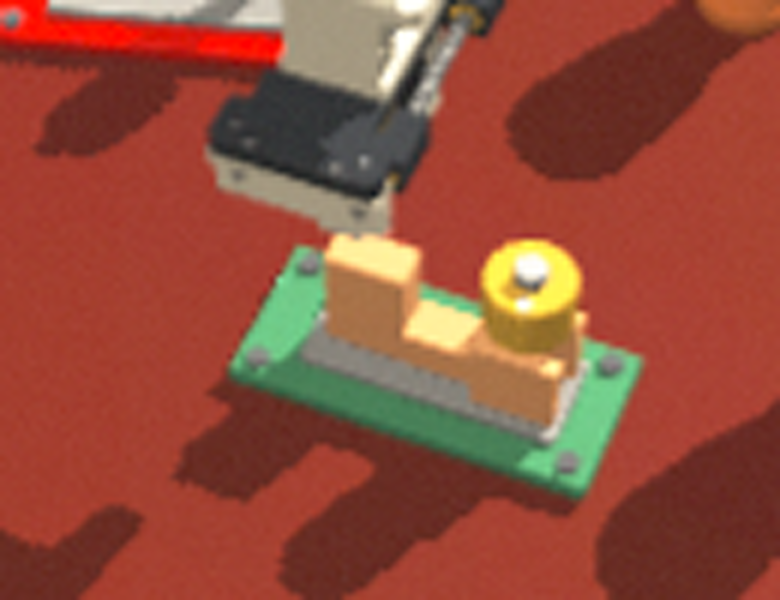

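View pics/side6c.png

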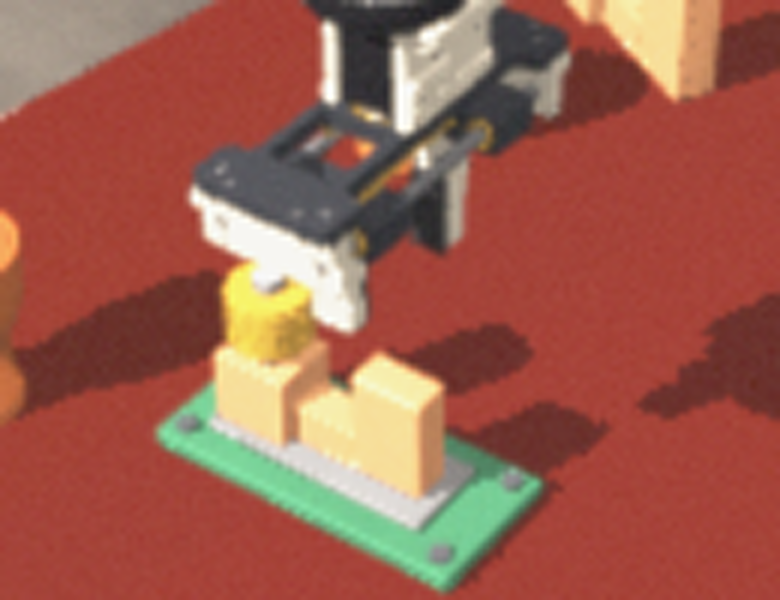

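The gauge stands flat and home: collar over the fork in both crops, lug free at (370,270) in the scene crop. Next is the collar. I'll check joint 6 first.

```bash
python3 - <<'E'
from h import *
o=ctrl.get_obs();print(o['joint_pos'].round(1),o['tau'].round(3),o['orientation'].round(2),o['moment'])
E
```

```text
[  26.2    9.8  -25.4   -0.   -54.7 -108.4] [ 4.1000e-02 -4.0725e+01  2.6322e+01  6.2590e+00 -1.0900e-01  1.0000e-03] [ 1.7996e+02 -3.0000e-02  9.7830e+01] [-0.05179245  0.06744678 -0.03567684]
```

```bash
python3 -m jog '0 0 0 -0.03 0.9 0 0.4; 0 0 0 0 1 0 0.4; 0 0 -1 0 0 0 0.4; 0 0 -1 0 0 0 0.4; 0 0 -1 0 0 0 0.4; 0 0 -1 0 0 0 0.4; 0 0 -1 0 0 0 0.4; 0 0 -1 0 0 0 0.4'
python3 -m jog '0 0 -1 0 0 0 0.4; 0 0 -1 0 0 0 0.4; 0 0 -1 0 0 0 0.4; 0 0 -1 0 0 0 0.4; 0 0 -1 0 0 0 0.4; 0 0 -1 0 0 0 0.4; 0 0 -1 0 0 0 0.4; 0 0 -1 0 0 0 0.4'
python3 -m jog '0 0 -1 0 0 0 0.4; 0 0 -1 0 0 0 0.4; 0 0 -1 0 0 0 0.4; 0 0 -1 0 0 0 0.4; 0 0 -1 0 0 0 0.4; 0 0 -1 0 0 0 0.4; 0 0 -1 0 0 0 0.4; 0 0 -1 0 0 0 0.4'
python3 - <<'E'
from h import *
o=ctrl.get_obs();print(o['joint_pos'].round(1),o['tool_pos'].round(4))
E
```

```text
clock: 15.92
tool_pos: [0.5912, 0.0495, 0.1443]
orientation: [-179.9, -0.1, 132.4]
force: [0.8, -1.0, -0.3]
opening: 0.0612
clock: 16.92
tool_pos: [0.5912, 0.0495, 0.1443]
orientation: [-180.0, -0.1, 178.2]
force: [0.9, 0.9, 0.5]
opening: 0.0613
clock: 17.92
tool_pos: [0.5912, 0.0495, 0.1443]
orientation: [179.9, -0.1, -135.9]
force: [0.3, 0.0, 0.0]
opening: 0.0611
[ 23.6  16.8 -16.2  -0.  -57.2  20.4] [0.5912 0.0495 0.1443]
```

```bash
python3 -m jog '0 0 -1 0 0 0 0.4; 0 0 -1 0 0 0 0.4; 0 0 -1 0 0 0 0.4; 0 0 -1 0 0 0 0.4; 0 0 -1 0 0 0 0.4; 0 0 -1 0 0 0 0.4; 0 0 -1 0 0 0 0.4; 0 0 -1 0 0 0 0.4'
python3 -m jog '0 0 -1 0 0 0 0.4; 0 0 -1 0 0 0 0.4; 0 0 -1 0 0 0 0.4; 0 0 -1 0 0 0 0.4; 0 0 -1 0 0 0 0.4; 0 0 -1 0 0 0 0.4; 0 0 -1 0 0 0 0.4; 0 0 -1 0 0 0 0.4'
python3 -m jog '0 0 -1 0 0 0 0.4; 0 0 -1 0 0 0 0.4; 0 0 -1 0 0 0 0.4; 0 0 -1 0 0 0 0.4; 0 0 -1 0 0 0 0.4; 0 0 -1 0 0 0 0.4; 0 0 -1 0 0 0 0.4; 0 0 0 0 0 0 0.4'
python3 - <<'E'
from h import *
o=ctrl.get_obs();print(o['joint_pos'].round(1),o['tool_pos'].round(4),o['orientation'])
p,d=vision.snapshot("wrist");cv2.imwrite("pics/w7.png",p[:,:,::-1])
E
```

```text
clock: 18.92
tool_pos: [0.5912, 0.0495, 0.1443]
orientation: [179.9, -0.0, -90.1]
force: [-0.2, -0.2, -0.2]
opening: 0.0616
clock: 19.92
tool_pos: [0.5911, 0.0495, 0.1443]
orientation: [179.9, 0.1, -44.3]
force: [-0.1, -0.7, 0.5]
opening: 0.0614
clock: 20.92
tool_pos: [0.5913, 0.0495, 0.1446]
orientation: [179.9, 0.1, -4.4]
force: [0.4, 0.5, -1.0]
opening: 0.0612
[ 23.6  16.8 -16.2  -0.  -57.2 152. ] [0.5913 0.0495 0.1446] [ 1.79949882e+02  1.21471962e-01 -4.37664149e+00]
```

View pics/w7.png

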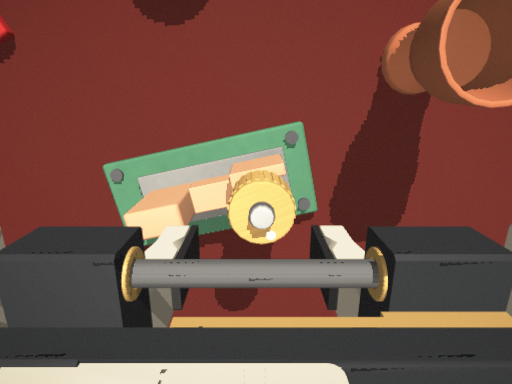

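The wrist view shows the collar at (261,207), with the post tip at (262,216) and the fork beneath it. I'll locate the axis from this picture.

```bash
python3 - <<'E'
from h import *
o=ctrl.get_obs()
i=vision.camera_info("wrist");K=i["camera_matrix"]
T=np.eye(4);T[:3,:3]=R.from_euler('xyz',o['orientation'],degrees=True).as_matrix();T[:3,3]=o['tool_pos'];W=T@i["tool_from_camera"]
p=cv2.imread("pics/w7.png");b,g,r=[p[...,k].astype(int) for k in range(3)]
def loc(u,v,z):
    d=W[:3,:3]@np.array([(u-K[0,2])/K[0,0],(v-K[1,2])/K[1,1],1]);c=W[:3,3];return c+d*(z-c[2])/d[2]
m=np.zeros_like(b,bool);m[160:250,215:310]=1
tip=m&(abs(r-b)<25)&(r>120); v,u=np.nonzero(tip)
k,l,s,c=cv2.connectedComponentsWithStats(tip.astype(np.uint8));print(s,c)
j=[x for x in range(1,k) if s[x,4]>50]
for x in j: print("tip",c[x],loc(*c[x],.115))
yel=m&(r>g)&(g>b+60)&(g>r*0.68);k,l,s,c=cv2.connectedComponentsWithStats(yel.astype(np.uint8));x=1+np.argmax(s[1:,4]);print("yellow",s[x],c[x])
cs,_=cv2.findContours((l==x).astype(np.uint8),cv2.RETR_EXTERNAL,cv2.CHAIN_APPROX_NONE);print(cv2.minEnclosingCircle(cs[0]))
(cx,cy),_=cv2.minEnclosingCircle(cs[0]); print("top",loc(cx,cy,.1065))
cv2.imwrite("pics/w7c.png",cv2.resize(p[160:250,215:310],None,fx=6,fy=6))
E
```

```text
[[     0      0    512    384 195711]
 [   215    160     30     17    261]
 [   282    160      9     29     68]
 [   303    200      5      4      7]
 [   262    202      1      1      1]
 [   266    203      1      1      1]
 [   300    203      1      1      1]
 [   249    204     25     25    480]
 [   307    205      1      1      1]
 [   296    206      1      3      3]
 [   219    209      1      1      1]
 [   224    208      1      1      1]
 [   226    210      1      1      1]
 [   295    211      1      1      1]
 [   219    215      2      1      2]
 [   296    214      1      1      1]
 [   266    231     10      9     67]] [[255.51025236 191.46292748]
 [223.50574713 166.18390805]
 [286.08823529 175.07352941]
 [304.57142857 201.42857143]
 [262.         202.        ]
 [266.         203.        ]
 [300.         203.        ]
 [261.26458333 216.01041667]
 [307.         205.        ]
 [296.         207.        ]
 [219.         209.        ]
 [224.         208.        ]
 [226.         210.        ]
 [295.         211.        ]
 [219.5        215.        ]
 [296.         214.        ]
 [270.55223881 234.94029851]]
tip [223.50574713 166.18390805] [0.57485027 0.08643866 0.115     ]
tip [286.08823529 175.07352941] [0.6126473  0.07785075 0.115     ]
tip [261.26458333 216.01041667] [0.59545144 0.05224155 0.115     ]
tip [270.55223881 234.94029851] [0.60051461 0.03864724 0.115     ]
yellow [ 227  169   69   75 3218] [260.81199503 204.32660037]
((261.17852783203125, 205.96380615234375), 37.100311279296875)
top [0.59583813 0.05606096 0.1065    ]
```

View pics/w7c.png

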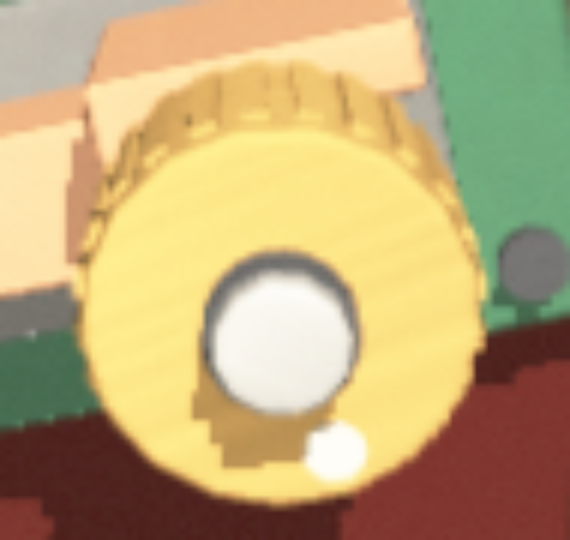

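```bash
python3 -m jog '0 0 0 0.09 -0.045 0 0.4; 0 0 0 0 0 0.4 0.4; 0 0 0 0 0 0.5 0.4; 0 0 0 0 0 0.45 0.4; 0 0 0 0 0 0.3 0.4; 0 0 0 0 0 0 0.4'
python3 - <<'E'
from h import *
o=ctrl.get_obs();print(o['joint_pos'].round(1),o['tool_pos'].round(4),o['orientation'].round(2),o['force'].round(2),o['moment'].round(3),o['tau'].round(3))
for n in ["side"]:
    p,d=vision.snapshot(n);cv2.imwrite(f"pics/{n}8.png",cv2.resize(p[130:230,170:310][:,:,::-1],None,fx=5,fy=5,interpolation=cv2.INTER_CUBIC))
E
```

```text
clock: 21.72
tool_pos: [0.5949, 0.0509, 0.0785]
orientation: [179.9, 0.1, -4.4]
force: [-0.6, -0.1, 0.2]
opening: 0.0613
[ 23.6  21.  -19.9  -0.  -49.2 152. ] [0.5949 0.0509 0.0785] [ 1.7994e+02  1.3000e-01 -4.3500e+00] [-0.61 -0.11  0.18] [-0.092  0.015  0.002] [ 4.000e-03 -5.221e+01  2.301e+01  5.355e+00  2.230e-01 -7.000e-03]
```

View pics/side8.png

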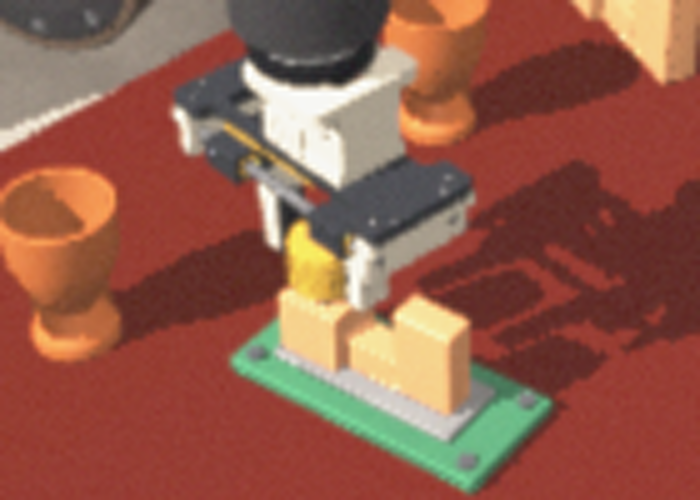

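```bash
python3 -m jog '0 0 0 0 0 0 -1; 0 0 0 0 0 0 -1; 0 0 0 0 0 0 -1; 0 0 0 0 0 0 -1'
python3 - <<'E'
from h import *
o=ctrl.get_obs();print(o['tool_pos'].round(4),o['orientation'].round(2),o['force'].round(2),o['moment'].round(3),o['tau'].round(3),o['opening'])
E
```

```text
clock: 22.28
tool_pos: [0.5961, 0.0514, 0.0806]
orientation: [-180.0, -0.1, -4.3]
force: [-1.2, 0.2, 4.0]
opening: 0.045
[0.5961 0.0514 0.0806] [-1.7998e+02 -7.0000e-02 -4.3200e+00] [-1.16  0.18  3.98] [ 0.017  0.048 -0.027] [-1.3700e-01 -5.1034e+01  2.2392e+01  5.0850e+00  2.3000e-02  2.0000e-02] 0.04502080558853907
```

```bash
python3 -m jog '0 0 0 0.02 0 -0.03 -1; 0 0 0.3 0 0 0 -1; 0 0 0.7 0 0 0.005 -1; 0 0 1 0 0 0.005 -1; 0 0 1 0 0 0.005 -1; 0 0 1 0 0 0.005 -1'
cat > t.py <<'E'
from h import *
o=ctrl.get_obs();print(o['clock'],o['joint_pos'][5].round(2),o['tool_pos'].round(4),o['orientation'].round(2),o['force'].round(2),o['moment'].round(3),o['tau'][[0,3,4,5]].round(3),o['opening'].round(4))
E
python3 t.py
```

```text
clock: 23.02
tool_pos: [0.5964, 0.0513, 0.0799]
orientation: [180.0, 0.0, -27.5]
force: [0.4, 0.6, -5.1]
opening: 0.0451Traceback (most recent call last):
  File "t.py", line 2, in <module>
    o=ctrl.get_obs();print(o['clock'],o['joint_pos'][5].round(2),o['tool_pos'].round(4),o['orientation'].round(2),o['force'].round(2),o['moment'].round(3),o['tau'][[0,3,4,5]].round(3),o['opening'].round(4))
                                                                                                                                                                                        ^^^^^^^^^^^^^^^^^^
AttributeError: 'float' object has no attribute 'round'
```

```bash
sed -i "s/o\['opening'\].round(4)/round(o['opening'],4)/" t.py; python3 t.py; python3 -m jog '0 0 1 0 0 0.004 -1; 0 0 1 0 0 0.005 -1; 0 0 1 0 0 0.004 -1; 0 0 1 0 0 0.005 -1; 0 0 1 0 0 0.005 -1; 0 0 1 0 0 0.005 -1; 0 0 1 0 0 0.005 -1; 0 0 1 0 0 0.005 -1'; python3 t.py; python3 -m jog '0 0 1 0 0 0.005 -1; 0 0 1 0 0 0.005 -1; 0 0 1 0 0 0.004 -1; 0 0 1 0 0 0.005 -1; 0 0 1 0 0 0.005 -1; 0 0 1 0 0 0.005 -1; 0 0 1 0 0 0.005 -1; 0 0 1 0 0 0.005 -1'; python3 t.py
```

```text
23.025 128.9 [0.5964 0.0513 0.0799] [ 1.7999e+02  2.0000e-02 -2.7510e+01] [ 0.42  0.64 -5.05] [ 0.236 -0.451  0.049] [-0.634  5.949 -0.599  1.255] 0.0451
clock: 24.02
tool_pos: [0.5966, 0.051, 0.0784]
orientation: [180.0, -0.0, -73.3]
force: [2.6, -0.2, -5.0]
opening: 0.045
24.025 83.06 [0.5966 0.051  0.0784] [ 1.7998e+02 -2.0000e-02 -7.3340e+01] [ 2.64 -0.2  -4.97] [-0.465 -0.9    0.026] [ 0.579  5.39  -0.713  1.252] 0.045
clock: 25.02
tool_pos: [0.5966, 0.0506, 0.0769]
orientation: [-180.0, -0.1, -119.2]
force: [2.8, -2.2, -3.5]
opening: 0.0447
25.025 37.23 [0.5966 0.0506 0.0769] [-1.7999e+02 -5.0000e-02 -1.1918e+02] [ 2.83 -2.16 -3.46] [-1.014 -0.884  0.077] [ 1.662  5.012 -0.497  1.253] 0.0447
```

```bash
python3 -m jog '0 0 1 0 0 0.005 -1; 0 0 1 0 0 0.005 -1; 0 0 1 0 0 0.004 -1; 0 0 1 0 0 0.005 -1; 0 0 1 0 0 0.005 -1; 0 0 1 0 0 0.005 -1; 0 0 1 0 0 0.005 -1; 0 0 1 0 0 0.005 -1'; python3 t.py; python3 -m jog '0 0 1 0 0 0.005 -1; 0 0 1 0 0 0.005 -1; 0 0 1 0 0 0.004 -1; 0 0 1 0 0 0.005 -1';  python3 t.py
python3 - <<'E'
from h import *
for n in ["side","scene"]:
    p,d=vision.snapshot(n);cr=p[130:230,170:310] if n=="side" else p[130:230,200:330]
    cv2.imwrite(f"pics/{n}9.png",cv2.resize(cr[:,:,::-1],None,fx=5.5,fy=5.5,interpolation=cv2.INTER_CUBIC))
E
```

```text
clock: 26.02
tool_pos: [0.5962, 0.0503, 0.0753]
orientation: [-179.9, -0.1, -165.0]
force: [0.8, -3.2, -2.4]
opening: 0.0449
26.025 -8.61 [0.5962 0.0503 0.0753] [-1.7995e+02 -7.0000e-02 -1.6503e+02] [ 0.83 -3.15 -2.37] [-1.14  -0.511  0.026] [ 1.973  4.988 -0.09   1.257] 0.0449
clock: 26.52
tool_pos: [0.596, 0.0503, 0.0746]
orientation: [-179.9, -0.1, 172.1]
force: [0.8, -2.5, -3.1]
opening: 0.045
26.525 -31.53 [0.596  0.0503 0.0746] [-1.7992e+02 -7.0000e-02  1.7205e+02] [ 0.77 -2.45 -3.08] [-1.056 -0.251  0.105] [1.747 5.126 0.116 1.258] 0.045
```

View pics/side9.png

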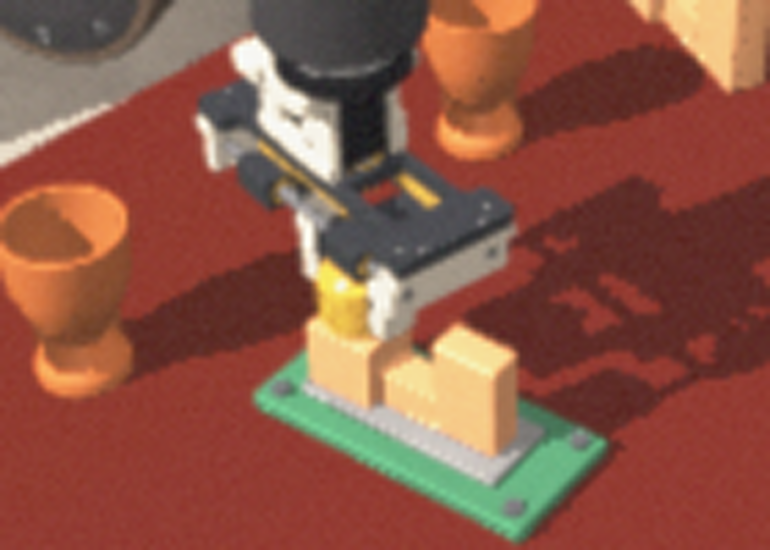

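View pics/scene9.png

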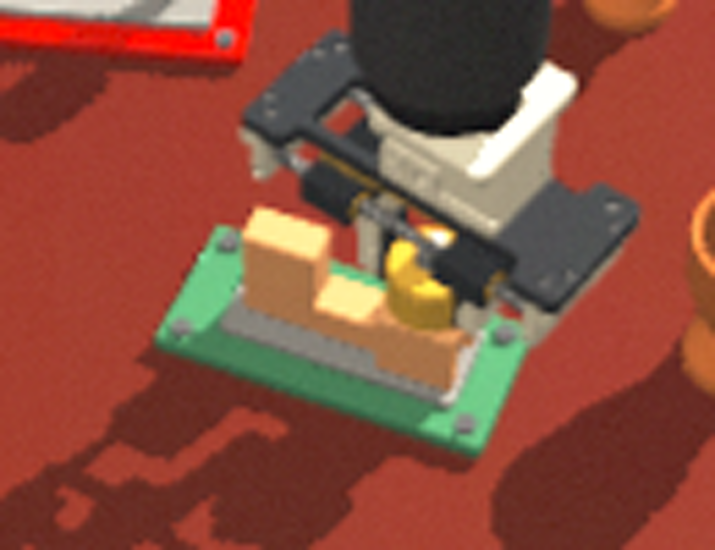

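```bash
cat > q.py <<'E'
from plant import ctrl
from h import R
o=ctrl.get_obs();print("   q",round(o['clock'],2),o['joint_pos'][5].round(2),o['tool_pos'].round(4),"yaw",o['orientation'][2].round(2),o['force'].round(1),"Mz",o['moment'].round(3),"t6",o['tau'][5].round(4))
E
python3 -m jog '0 0 1 0 0 0.005 -1'|head -1; python3 q.py; python3 -m jog '0 0 1 0 0 0.005 -1'|head -1; python3 q.py;python3 -m jog '0 0 1 0 0 0.004 -1'|head -1; python3 q.py;python3 -m jog '0 0 1 0 0 0.005 -1'|head -1; python3 q.py;python3 -m jog '0 0 1 0 0 0.005 -1'|head -1; python3 q.py;python3 -m jog '0 0 1 0 0 0.005 -1'|head -1; python3 q.py
```

```text
clock: 26.75
   q 26.75 -37.0 [0.5959 0.0503 0.0744] yaw 166.58 [ 0.8 -4.4 -3.2] Mz [-1.487 -0.269  0.06 ] t6 1.8426
clock: 26.88
   q 26.88 -42.8 [0.5959 0.0503 0.0742] yaw 160.78 [ 0.3 -4.7 -2.9] Mz [-1.429 -0.129  0.072] t6 1.2791
clock: 27.0
   q 27.0 -48.53 [0.5958 0.0504 0.074 ] yaw 155.04 [ 0.4 -2.8 -3.2] Mz [-1.417 -0.122  0.08 ] t6 1.2586
clock: 27.12
   q 27.12 -54.26 [0.5958 0.0504 0.0738] yaw 149.31 [ 0.2 -4.8 -2.1] Mz [-1.293 -0.029  0.075] t6 1.2584
clock: 27.25
   q 27.25 -59.99 [0.5957 0.0504 0.0736] yaw 143.58 [ 1.  -3.3 -2.8] Mz [-1.189  0.066  0.078] t6 1.26
clock: 27.38
   q 27.38 -65.72 [0.5957 0.0504 0.0734] yaw 137.85 [-0.1 -3.2 -1.4] Mz [-1.102  0.143  0.133] t6 1.2595
```

```bash
python3 -m jog '0 0 1 0 0 0.005 -1'|head -1; python3 q.py; python3 -m jog '0 0 1 0 0 0.005 -1'|head -1; python3 q.py;python3 -m jog '0 0 1 0 0 0.004 -1'|head -1; python3 q.py
```

```text
clock: 27.5
   q 27.5 -71.45 [0.5956 0.0505 0.0732] yaw 132.12 [-1.3 -2.7 -1.3] Mz [-1.083  0.255  0.029] t6 1.2602
clock: 27.62
   q 27.62 -77.18 [0.5956 0.0505 0.073 ] yaw 126.39 [-0.9 -1.8 -0.9] Mz [-0.989  0.245  0.06 ] t6 1.26
clock: 27.75
   q 27.75 -82.91 [0.5956 0.0506 0.0729] yaw 120.66 [-0.7 -2.7 -1.2] Mz [-0.836  0.282  0.039] t6 1.2593
```

```bash
python3 -m jog '0 0 1 0 0 0.005 -1'|head -1; python3 q.py; python3 -m jog '0 0 1 0 0 0.005 -1'|head -1; python3 q.py
```

```text
clock: 27.88
   q 27.88 -88.64 [0.5956 0.0506 0.0726] yaw 114.93 [-1.  -2.1 -0.6] Mz [-0.781  0.39   0.089] t6 1.2603
clock: 28.0
   q 28.0 -94.37 [0.5955 0.0507 0.0725] yaw 109.21 [-1.3 -2.9 -1.3] Mz [-0.67   0.499  0.07 ] t6 1.2604
```

```bash
python3 -m jog '0 0 1 0 0 0.005 -1'|head -1; python3 q.py; python3 -m jog '0 0 1 0 0 0.005 -1'|head -1; python3 q.py
```

```text
clock: 28.12
   q 28.12 -100.1 [0.5955 0.0507 0.0723] yaw 103.47 [-1.6 -1.5 -0.7] Mz [-0.561  0.475  0.081] t6 1.2604
clock: 28.25
   q 28.25 -105.83 [0.5955 0.0508 0.0721] yaw 97.75 [-1.8 -0.8 -1.2] Mz [-0.404  0.498  0.087] t6 1.2605
```

```bash
python3 -m jog '0 0 1 0 0 0.005 -1'|head -1; python3 q.py
```

```text
clock: 28.38
   q 28.38 -111.56 [0.5955 0.0508 0.0719] yaw 92.01 [-2.1 -1.3 -0.6] Mz [-0.358  0.584 -0.015] t6 1.2607
```

```bash
python3 -m jog '0 0 1 0 0 0.004 -1'|head -1; python3 q.py
```

```text
clock: 28.5
   q 28.5 -117.29 [0.5955 0.0509 0.0717] yaw 86.29 [-2.  -1.8 -0.8] Mz [-0.264  0.528  0.053] t6 1.2598
```

```bash
python3 -m jog '0 0 1 0 0 0.005 -1'|head -1; python3 q.py
```

```text
clock: 28.62
   q 28.62 -123.02 [0.5955 0.0509 0.0715] yaw 80.56 [-1.  -0.5 -1.3] Mz [-0.156  0.548  0.146] t6 1.2602
```

```bash
for i in 1; do python3 -m jog '0 0 0 0 0 0 -1'|head -1; python3 q.py; python3 -m jog '0 0 0 0 0 0 -1'|head -1; python3 q.py; done; python3 -m jog '0 0 0.5 0 0 0.002 -1'|head -1; python3 q.py; python3 -m jog '0 0 0 0 0 0 -1'|head -1; python3 q.py
```

```text
clock: 28.75
   q 28.75 -122.83 [0.5955 0.0509 0.0715] yaw 80.74 [-2.6 -0.7 -1.4] Mz [-0.32   0.881 -0.053] t6 -0.7709
clock: 28.88
   q 28.88 -122.78 [0.5956 0.051  0.0715] yaw 80.79 [-4.2 -2.3 -1. ] Mz [-0.264  1.191 -0.032] t6 0.0053
clock: 29.0
   q 29.0 -125.72 [0.5956 0.051  0.0714] yaw 77.85 [-3.8 -1.2 -1.2] Mz [-0.252  1.189  0.097] t6 0.9411
clock: 29.12
   q 29.12 -125.7 [0.5956 0.051  0.0714] yaw 77.88 [-4.5 -0.3 -1.9] Mz [-0.314  1.509 -0.096] t6 -0.3189
```

```bash
python3 -m jog '0 0 0.5 0 0 0.002 -1'|head -1; python3 q.py; python3 -m jog '0 0 0.5 0 0 0.003 -1'|head -1; python3 q.py
```

```text
clock: 29.25
   q 29.25 -128.58 [0.5956 0.051  0.0713] yaw 75.0 [-3.3  0.2 -1.5] Mz [-0.242  1.47   0.057] t6 0.9188
clock: 29.38
   q 29.38 -131.48 [0.5956 0.051  0.0712] yaw 72.1 [-4.6 -0.8 -2.8] Mz [-0.139  1.559  0.034] t6 0.6116
```

```bash
python3 -m jog '0 0 0.5 0 0 0.002 -1'|head -1; python3 q.py
```

```text
clock: 29.5
   q 29.5 -134.34 [0.5956 0.051  0.0711] yaw 69.24 [-4.  -0.1 -1.5] Mz [-0.112  1.541  0.075] t6 0.5779
```

```bash
python3 -m jog '0 0 0.5 0 0 0.002 -1'|head -1; python3 q.py
```

```text
clock: 29.62
   q 29.62 -137.21 [0.5956 0.0511 0.0711] yaw 66.37 [-5.  -0.7 -2.2] Mz [-0.07   1.532  0.1  ] t6 0.5565
```

```bash
python3 -m jog '0 0 0.5 0 0 0.002 -1'|head -1; python3 q.py
```

```text
clock: 29.75
   q 29.75 -140.07 [0.5956 0.0511 0.071 ] yaw 63.51 [-3.8 -0.1 -2.2] Mz [-0.037  1.512  0.144] t6 0.5341
```

```bash
python3 -m jog '0 0 0.5 0 0 0.002 -1'|head -1; python3 q.py
```

```text
clock: 29.88
   q 29.88 -142.94 [0.5956 0.0511 0.0709] yaw 60.64 [-4.6  0.2 -1.3] Mz [-0.004  1.471  0.179] t6 0.5107
```

Contact is felt. Mz rises steadily (0.03, 0.08, 0.10, 0.14, 0.18), and t6 changes by a matching amount per 0.05 rad. Contact was roughly 0.17-0.25 rad back, so the nip is about 8-13 N. Stopping here and releasing gently.

```bash
python3 -m jog '0 0 0 0 0 0 -1'|head -1; python3 q.py; python3 -m jog '0 0 0 0 0 0 -1'|head -1; python3 q.py;  python3 -m jog '0 0 0 0 0 0 -0.2; 0 0 0 0 0 0 0; 0 0 0 0 0 0 0.2; 0 0 0 0 0 0 0.4; 0 0 0 0 0 0 0.4; 0 0 0 0 0 0 0.4'; python3 q.py
```

```text
clock: 30.0
   q 30.0 -142.88 [0.5957 0.0511 0.0709] yaw 60.7 [-5.6  1.1 -2.2] Mz [ 0.028  1.845 -0.114] t6 -0.2611
clock: 30.12
   q 30.12 -142.86 [0.5956 0.0511 0.0709] yaw 60.71 [-5.7  1.1 -2. ] Mz [ 0.064  1.841 -0.114] t6 0.1144
clock: 30.88
tool_pos: [0.5969, 0.0513, 0.0715]
orientation: [180.0, -0.0, 60.6]
force: [0.4, -0.9, 0.5]
opening: 0.0611
   q 30.88 -142.98 [0.5969 0.0513 0.0715] yaw 60.62 [ 0.4 -0.9  0.5] Mz [-0.073 -0.022  0.013] t6 0.008
```

```bash
python3 -m jog '0 0 0 0 0 -0.4 0.4; 0 0 0 0 0 -0.8 0.4; 0 0 0 0 0 -0.9 0.4; 0 0 0 0 0 -0.9 0.4; 0 0 0 0 -1 0 0.4; 0 0 0 0 -1 0 0.4; 0 0 0 0 -1 0 0.4; 0 0 0 0 0 0 0.4'; python3 m.py 10 .063 | grep -v '\['; python3 - <<'E'
from h import *
o=ctrl.get_obs();p,d=vision.snapshot("wrist");cv2.imwrite("pics/w10.png",p[:,:,::-1]);X=cloud("wrist",p,d,o)
P=X.reshape(-1,3);r=np.hypot(P[:,0]-.595,P[:,1]-.0505)
m=(r>12)&(r<20)&(P[:,2]>.08);print("wrist coltop",np.median(P[m,2]) if m.any() else None,m.sum())
m=(r>24)&(r<30)&(P[:,2]>.055)&(P[:,2]<.072);print("head top",np.median(P[m,2]) if m.any() else None,m.sum())
m=(r>64)&(r<100)&(P[:,2]>.075)&(P[:,2]<.095);print("lug top",np.median(P[m,2]) if m.any() else None,m.sum(), P[m,:2].mean(0))
print(o['tool_pos'],o['force'])
for n in ["side","scene"]:
    p,d=vision.snapshot(n);cr=p[130:230,170:310] if n=="side" else p[130:230,200:330]
    cv2.imwrite(f"pics/{n}11.png",cv2.resize(cr[:,:,::-1],None,fx=5.5,fy=5.5,interpolation=cv2.INTER_CUBIC))
E
```

```text
clock: 31.88
tool_pos: [0.4906, 0.111, 0.1931]
orientation: [179.9, -0.1, 60.7]
force: [0.2, 0.1, 0.2]
opening: 0.0616
tcp->gauge origin in stand (x+80): -14.6 74.7
wrist coltop None 0
head top None 0
lug top None 0 [nan nan]
[0.49237453 0.11051877 0.19269508] [-0.1129405   0.1732673  -1.01318301]<stdin>:6: RuntimeWarning: Mean of empty slice.
  ret = um.true_divide(
```

View pics/side11.png

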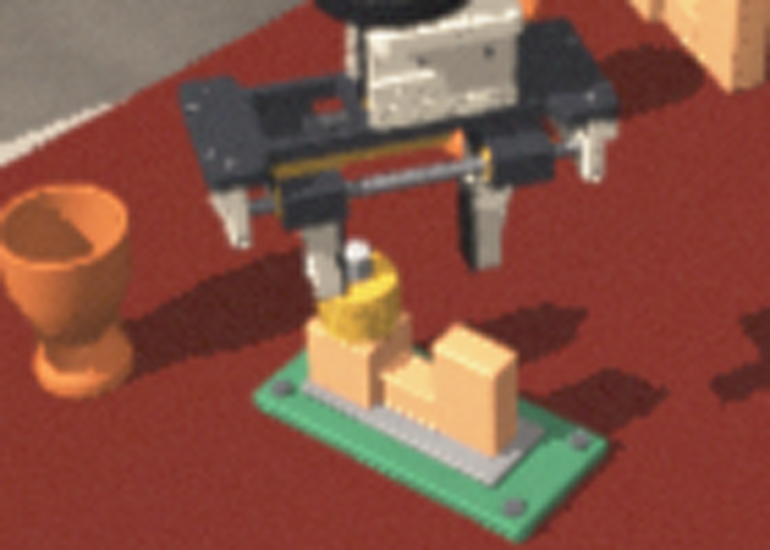

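View pics/scene11.png

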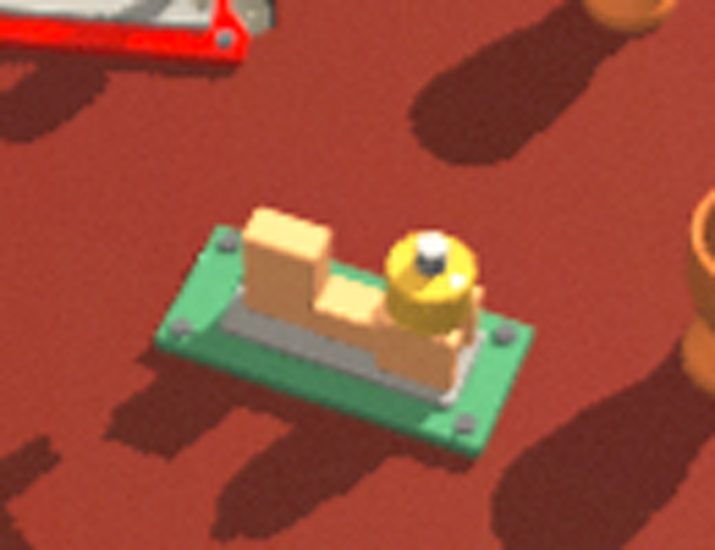

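View pics/w10.png

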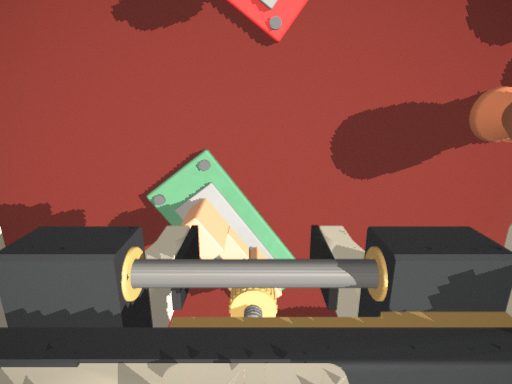

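```bash
python3 m.py 12 .063 | grep -E 'col|tcp'; python3 - <<'E'
from h import *
a=np.deg2rad(7.9);e=np.array([np.cos(a),np.sin(a)]);f=np.array([-e[1],e[0]]);org=np.array([.5945,.050])
for n in ["scene","side"]:
    p,d=vision.snapshot(n);X=cloud(n,p,d);P=X.reshape(-1,3);s=np.c_[(P[:,:2]-org)@e,(P[:,:2]-org)@f]*1000
    m=(s[:,0]<-55)&(s[:,0]>-115)&(abs(s[:,1])<25)&(P[:,2]>.078)&(P[:,2]<.095)
    r=cv2.minAreaRect(s[m].astype(np.float32));print(n,"lug (expect x -84 +post)",np.round(r[0],1),np.round(r[1],1),"z",np.median(P[m,2]).round(4))
for t in ["goblet_a","rib"]: print(t,[np.round(b['location'],3).tolist() for b in nets.boxes_of(t,"scene")])
E
```

```text
tcp->gauge origin in stand (x+80): -12.7 73.3
scene col 211 [ 0.8 -1. ] top z 0.0972
side col 128 [-6.   1.7] top z 0.0957
scene lug (expect x -84 +post) [-82.   -0.1] [43.6 25.3] z 0.0833
side lug (expect x -84 +post) [-82.8   1.5] [26.1 45.2] z 0.0821
goblet_a [[0.572, 0.364, 0.081], [0.731, -0.187, 0.072], [0.737, 0.143, 0.077]]
rib [[0.479, -0.379, 0.015]]
```

```bash
python3 - <<'E'
from plant import ctrl
print(ctrl.close_job()); 
E
```

```text
the job is handed in; nothing more can be done
None
```

I picked out the smallest fork, slid it home around the green stand's post and seated it. I then turned the collar down about 5.2 rad until it nipped the gauge, let go, and handed the job in at about 32 s of the 72 s allowed.

**Position:** The collar top reads 97.2 mm (scene) and 95.7 mm (side); 97 mm is expected with it resting on the gauge. From the felt contact at the closed end of the slot, I left the gauge origin within about 1 mm of the post axis. The cameras put it about 1–2 mm off. The lug top shows the gauge standing flat.

**Nip force:** This is an estimate, since the force could not be measured directly. It is about 8–13 N, from a steady rise in turning torque over the last 0.2 rad. Wrist torque readings were noisy (±0.03 N m), and the final single reading taken alone would allow up to about 20 N. Readings after stopping changed sign, so I did not use them.

**Bystanders:** The rib and all three goblets show where they were, to within the network's few millimetres. The arm ended clear of everything.

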